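Register a specimen plate and lock it with a T-handle key

ROBOT

A 7-joint arm with a two-finger parallel gripper is mounted at the origin on a cart in front of the work surface, level with it; the furniture and walls round the work are solid. World frame = base frame: x ahead of the robot, y to its left, z up, the work surface at z = 0. Lengths are in m, angles in rad, forces in N, time in s.
With the tool pointing down it reaches from about 0.4 to 0.875 m from the base axis. Payload 4.4 kg.
Tool frame: the origin (TCP) lies on the front face of the gripper's body, between the roots of the fingers; the fingertips stand 73 mm ahead of it and the grasp point (between the pads) lies 54 mm ahead of it; z points along the fingers, y is the line along which they close (so a half turn about z gives the same grasp; the last joint's range is limited). The gripper opens to 85 mm and grips with 20 to 120 N. Pads are 22 mm wide; open, the fingers measure 114 mm over their backs; the gripper's body (76 mm by 85 mm) begins 54 mm behind the grasp point. The pads swing forward as they close: fully open they stand 13 mm farther back than shut.
Start: joints at [-1.353, 0.628, 0.038, 1.517, -0.027, 0.996, -0.02], TCP at [0.182, 0.624, 0.304] pointing down, gripper open.
Joint ranges: [-3.06, 3.06], [-0.37, 2.12], [-1.25, 1.32], [0.18, 2.47], [-1.1, 4.24], [0.23, 1.98], [-2.94, 2.94]. Speed limits (rad/s): [2.57, 2.57, 3.14, 3.14, 3.14, 3.14, 3.14].

INTERFACE

Orientations are given as a unit quaternion [w, x, y, z].
In Python, from bench import robot, read_camera, get_calibration gives the robot as it stands.
- The arm moves only by the tool servo_tool, never from a script. Its argument "motion" is a list of rows, each a list of 3 entries, a list of its own where there are three numbers: the opening, from 0 (shut) to 1 (fully open), then the shift along the tool's x, y, z in cm, then the turn, a rotation vector about the tool's x, y, z in rad. A call has 1 to 10 rows; each row is the pose to reach, as a shift and turn from the pose commanded when the call began, along the tool's axes at that moment; what a row does not reach only later rows make up. A row lasts 1/8 s, in which the tool goes at most 62.5 mm and 10.7 degrees, less where a joint would pass 70% of its speed; a pose out of reach is approached as far as the arm can. A call with a gripper value outside its range is refused whole. The fingers move at their own pace and stop on an object; "newtons" is the grip in N (left out, the last holds). Time passes only in rows, so rows that repeat a pose let the fingers close. It gives the time, the measured TCP pose, the force, the opening and the grip force at its end, in the units of the state.
- robot.sense(): the state, without advancing time (a new reading comes with each control period).
- read_camera(name): name is "scene" or "top" or "wrist"; returns (picture, depth): 420x560x3 uint8, red, green, blue; 420x560 float32, m along the optical axis (not along the pixel's ray), 0 where there is no reading.
- get_calibration(name): a dict with "K" (3x3 intrinsics, pixels), "world_from_camera" (4x4, takes a point from camera to world coordinates). Camera axes: x right, y down, z forward; pixel columns grow to the right and rows downward; lengths in m; the calibration is good to about 2 mm. A picture is of the moment at which its call begins: read the wrist's pose just before it. get_calibration takes no time and is no camera call; for the wrist camera it gives the pose at the moment of the call.
- robot.hand_in(): hands the job in; it is judged then, once.
The state is a dict: "t": time; "joint_pos": joint angles; "joint_vel": joint speeds; "effort": joint torques, N m; "position": TCP position; "ee_rot": TCP orientation; "contact_force": force on the tool from outside, world axes, zero at the start; "ft_torque": the same for the moment, N m; "opening": opening from 0.0 (shut) to 1.0 (fully open); "grasp_force": force on a finger pad.
Only numpy, scipy, OpenCV 4.12 (cv2) and the standard library are available. Lean on these libraries where they do the work, as an engineer would, in place of code of your own. Each camera call takes 0.05 s, during which the arm holds its last target. There are 200 camera calls.

TASK

Push the specimen plate fully home against the back and left stops of the fixture. Then take the T-handle key from its holder, fit it down the slanted guard tube onto the square screw head and turn it clockwise as far as it goes, so that the locking bar swings over the plate (use the key for this, do not push the bar by hand). Stand the key back upright in its holder, with the plate still home, and leave the flask, jar and vial where they are.

Things in the scene. Friction and masses are not known exactly. Their poses are not given: they have to be found in the camera images.
- fixture: Fixed aluminium base plate with two low steel stop rails and, behind, a grey column with a slanted guard tube. Origin: on the bench under the middle of the home place of the plate; z up, +x to the back stop, +y to the left stop. Base: x -130 to +150, y -80 to +65 mm, top at z 12. Stop faces: x = +65 (back, y -50 to +50), y = +40 (left, x -55 to +35); rails end at z 26.
- tube_mouth (a point): Middle of the guard tube's open mouth, in the fixture frame at (55, 0, 144) mm, with the fixture's axes. Tube bore 42, outside 53, 68 mm long. Tube and screw axis lean 30 degrees from vertical towards the fixture's -x: outward direction (-0.5, 0, 0.866) in its frame.
- plate: Loose aluminium plate, 130 (x) x 80 (y) x 20 (z) mm, 0.35 kg, six dark round pockets on its front part. Origin: centre of its underside. It lies on the fixture's base, in front and to the right of its place, and slides.
- plate_corner (a point): The plate's back left corner at half height: (65, 40, 10) mm in the plate's frame. When home it stands at (65, 40, 22) in the fixture's frame.
- key: Loose steel T-handle key, 150 mm high, 0.16 kg, standing upright in the holder. Origin: middle of the socket's mouth at its foot; z up the shaft, x along the handle. Handle: bar 90 (x) x 14 (y) x 16 (z) mm, centre at z 142. Shaft 11 mm thick. Foot 27.5 mm square, 29 high, with a square socket 18.5 mm wide and 23.5 deep, sides parallel to x and y.
- holder: Fixed round aluminium cup for the key. Origin: underside centre. Base 80 mm wide, tube 55 mm wide outside, 46 mm inside, 55 mm high; flat inner floor at z 9 mm.
- screw_head (a point): Middle of the tip of the lock screw's square head, 34.5 mm inside the tube's mouth. z: out along the screw axis; x, y: parallel to the square's sides, turning with it. Head 15 mm square, 18 high, plus a tip tapering to 8 mm over 5.5 mm. A seated key has its z along this z and its origin 23.5 mm below this point; the socket has 0.27 rad of play either way.
- lock_screw (a joint): Turn of the lock screw, rad: 0 = bar swung open to the right, 1.15 = its stop, bar over the plate. Grows clockwise seen from the key's handle. Stiff (0.15 N m) and stays where it is left.
- locking_bar: Dark steel bar, 18 wide, 14 thick, 70 mm from the screw axis to its nose along its -x; turns with the screw, under the tube. Origin on the screw axis 45.5 mm below the head's tip. Open, it points to the right (fixture -y), 20 mm or so above the plate; locked, its nose is about 2 mm above the plate's back part and traps it without pressing.
- flask: Conical glass flask, 79 mm wide, 104 mm high, a bystander right of the fixture's column. Origin: underside centre.
- jar: White jar with a blue lid, 51 mm wide, 56 mm high, a bystander, on the other side of the fixture from the key's holder. Origin: underside centre.
- vial: Clear glass sample vial, 25 mm wide, 51 mm high, a bystander left of the fixture. Origin: underside centre.

How it is judged:
By the outcome, as a careful person would: the job done as asked, in the order asked, and still so for the second after the job is handed in, with the robot touching nothing.
It also fails if it takes over 72 s, if anything falls off the work surface, if the arm or the gripper's body presses on something with over 40 N, if the wrist force passes 120 N, or if a joint passes its speed limit or range.

## Working session

There is one attempt and no reset: what is moved stays moved. The work goes in short steps, Python scripts to look and compute and a tool call to move; the robot and the scene stay as the last step left them, time stands still between calls to the robot, and variables do not carry over. Pictures are saved under pics/ and viewed, at most 10 in all, crops included, and the job is handed in when it is done.

Besides the shell and the picture viewer there is one more tool, called after "Call:" as name(argument=value, ...), one argument or row to a line, values as JSON. servo_tool: Moves the arm, as the interface text tells. Its arguments: {"type":"object","properties":{"motion":{"type":"array"},"newtons":{"type":"number"}},"required":["motion"]}

```bash
mkdir -p pics; ls
cat > h.py <<'E'
import numpy as np, cv2
from bench import robot, read_camera, get_calibration
from scipy.spatial.transform import Rotation as R
def grab(n):
    c=get_calibration(n); im,d=read_camera(n); return im,d,c['K'],c['world_from_camera']
def pts(d,K,T):
    v,u=np.indices(d.shape); P=np.stack([(u-K[0,2])/K[0,0]*d,(v-K[1,2])/K[1,1]*d,d],-1)
    return P@T[:3,:3].T+T[:3,3]
def save(n,im,s=1): cv2.imwrite('pics/'+n,cv2.resize(im[:,:,::-1],None,fx=s,fy=s,interpolation=cv2.INTER_CUBIC))
def rot(q): return R.from_quat([q[1],q[2],q[3],q[0]])
E
python3 - <<'E'
from h import *
for n in('scene','top'):
    im,d,K,T=grab(n); np.savez('pics/'+n+'.npz',im=im,d=d,K=K,T=T); save(n+'.png',im,1.4); print(n,T.round(3).tolist())
s=robot.sense(); print({k:np.round(v,3).tolist() for k,v in s.items()})
E
```

```text
pics
scene [[0.608, -0.516, 0.604, -0.018], [-0.794, -0.412, 0.447, -0.438], [0.018, -0.751, -0.66, 0.79], [0.0, 0.0, 0.0, 1.0]]
top [[-0.004, -0.987, 0.162, 0.394], [-1.0, 0.005, 0.004, 0.01], [-0.005, -0.162, -0.987, 1.371], [0.0, 0.0, 0.0, 1.0]]
{'t': 0.1, 'joint_pos': [-1.353, 0.629, 0.038, 1.518, -0.027, 0.996, -0.02], 'joint_vel': [-0.0, -0.002, -0.0, -0.002, -0.002, -0.001, -0.001], 'effort': [0.004, -56.453, 1.231, -19.397, 0.011, 0.005, -0.0], 'position': [0.182, 0.624, 0.303], 'ee_rot': [-0.0, 0.141, 0.99, -0.001], 'contact_force': [0.098, 0.009, -0.328], 'ft_torque': [-0.002, -0.034, 0.044], 'grasp_force': 0.0, 'opening': 1.003}
```

View pics/scene.png

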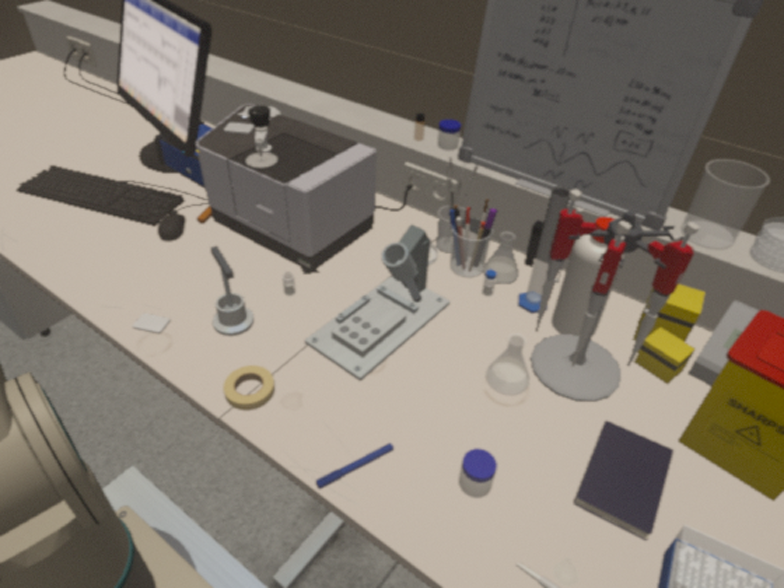

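View pics/top.png

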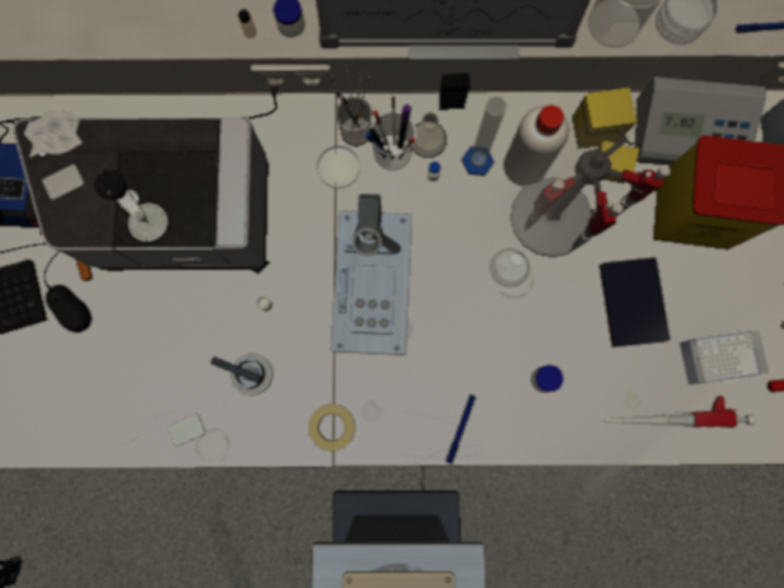

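The top view shows the fixture's base with corners at (345,212), (411,213), (406,354), (331,351), and the key's holder at (250,374) with the handle running (212,361)-(262,379). The vial is at (264,303), the jar at (548,378) and the flask at (512,270).

```bash
cat >> h.py <<'E'
def ray(px,K,T,z):
    u,v=px; r=T[:3,:3]@np.array([(u-K[0,2])/K[0,0],(v-K[1,2])/K[1,1],1]); o=T[:3,3]; return o+r*(z-o[2])/r[2]
E
python3 - <<'E'
from h import *
f=np.load('pics/top.npz'); K,T=f['K'],f['T']; print(K)
for n,p,z in [('c_bl',(345,212),.012),('c_br',(411,213),.012),('c_fr',(406,354),.012),('c_fl',(331,351),.012),('holder',(250,374),.03),('h1',(212,361),.15),('h2',(262,379),.15),('vial',(264,303),.03),('jar',(548,378),.056),('flask',(512,275),.05),
 ('mouth',(368,240),.144),('p_bl',(352,262),.032),('p_fl',(350,331),.032),('p_fr',(394,333),.032)]:
    print(n,ray((p[0]/1.4,p[1]/1.4),K,T,z).round(3))
P=pts(f['d'],K,T)
for n,p in [('handle',(225,365)),('plate',(372,285)),('base',(400,340))]: print(n,P[int(p[1]/1.4),int(p[0]/1.4)].round(3))
im=f['im'][140:265,220:310]; save('topc.png',im,4.8)
E
```

```text
[[506.43224619   0.         276.89289622]
 [  0.         506.43224619 209.61114372]
 [  0.           0.           1.        ]]
c_bl [0.781 0.099 0.012]
c_br [ 0.778 -0.031  0.012]
c_fr [ 0.499 -0.019  0.012]
c_fl [0.506 0.125 0.012]
holder [0.462 0.275 0.03 ]
h1 [0.478 0.318 0.15 ]
h2 [0.447 0.231 0.15 ]
vial [0.597 0.252 0.03 ]
jar [ 0.451 -0.279  0.056]
flask [ 0.645 -0.22   0.05 ]
mouth [0.692 0.05  0.144]
p_bl [0.676 0.084 0.032]
p_fl [0.542 0.087 0.032]
p_fr [0.538 0.004 0.032]
handle [0.472 0.295 0.158]
plate [0.632 0.047 0.032]
base [ 0.529 -0.006  0.01 ]
```

View pics/topc.png

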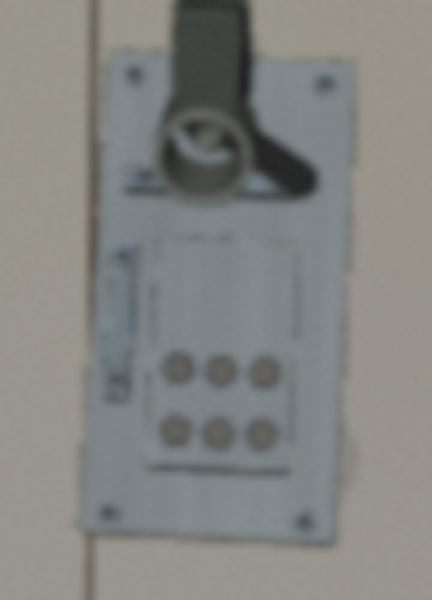

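The crop shows the base corners at (108,50), (354,60), (332,545), (82,530). The plate's corners are about (162,238), (299,242), (290,470), (148,465). The screw head inside the tube is near (208,135).

```bash
cat >> h.py <<'E'
def fit2(A,B):
    A,B=np.array(A,float),np.array(B,float); a,b=A.mean(0),B.mean(0); A0,B0=A-a,B-b
    th=np.arctan2((A0[:,0]*B0[:,1]-A0[:,1]*B0[:,0]).sum(),(A0*B0).sum())
    M=np.array([[np.cos(th),-np.sin(th)],[np.sin(th),np.cos(th)]]); t=b-M@a
    return t,th,(A@M.T+t-B)
E
python3 - <<'E'
from h import *
f=np.load('pics/top.npz'); K,T=f['K'],f['T']
def g(L,z): return [ray((u/4.8+220-.4,v/4.8+140-.4),K,T,z)[:2] for u,v in L]
t,th,e=fit2([(.15,.065),(.15,-.08),(-.13,-.08),(-.13,.065)],g([(108,50),(354,60),(332,545),(82,530)],.012)); print('fix',t,th,e.round(4).tolist())
t,th,e=fit2([(.065,.04),(.065,-.04),(-.065,-.04),(-.065,.04)],g([(162,238),(299,242),(290,470),(148,465)],.032)); print('plate',t,th,e.round(4).tolist())
c=get_calibration('wrist'); s=robot.sense(); Rt=rot(s['ee_rot']).as_matrix(); W=c['world_from_camera']
print('cam in tool',(Rt.T@(W[:3,3]-s['position'])).round(4),(Rt.T@W[:3,:3]).round(3).tolist(),c['K'].round(1).tolist()); print(Rt.round(3).tolist())
E
```

```text
fix [0.63293021 0.05531686] -0.05070302042003486 [[0.0008, 0.0011], [0.0002, -0.0016], [0.0003, -0.0023], [-0.0014, 0.0027]]
plate [0.60453508 0.04362461] -0.04710376034209433 [[0.0013, 0.0017], [0.0002, -0.0013], [-0.001, -0.0009], [-0.0004, 0.0005]]
cam in tool [ 0.0726  0.0011 -0.071 ] [[0.0, -0.958, -0.286], [1.0, 0.0, 0.0], [-0.0, -0.286, 0.958]] [[295.2, 0.0, 280.4], [0.0, 295.2, 208.0], [0.0, 0.0, 1.0]]
[[-0.96, 0.28, -0.0], [0.28, 0.96, -0.002], [0.0, -0.002, -1.0]]
```

```bash
cat >> h.py <<'E'
FX=np.array([.633,.0553,0]); FY=-.0495
def fw(p): return FX+R.from_euler('z',FY).apply(np.array(p,float)/1e3)   # fixture mm -> world m
def wf(p): return R.from_euler('z',-FY).apply(np.array(p)-FX)*1e3
def tool(yaw,tilt=0):  # tool x at world yaw, z down, then leaned about the fixture's y
    x=np.array([np.cos(yaw),np.sin(yaw),0]); z=np.array([0,0,-1.]); M=R.from_matrix(np.c_[x,np.cross(z,x),z])
    return R.from_rotvec(-tilt*R.from_euler('z',FY).apply([0,1,0]))*M
def go(p,Rt):
    s=robot.sense(); R0=rot(s['ee_rot']); d=R0.inv().apply(np.array(p)-s['position'])*100; w=(R0.inv()*Rt).as_rotvec()
    print('shift cm',d.round(2).tolist(),'turn',w.round(3).tolist(),'t',s['t'])
E
python3 - <<'E'
from h import *
go(fw([-60,0,300]),tool(FY+np.pi/2))
E
```

```text
shift cm [-53.39, -43.32, 0.38] turn [-0.001, 0.001, 1.337] t 0.1
```

Call:
servo_tool(
  motion=[
    [0,[-53.4,-43.3,0.4],[0,0,1.337]],
    [0,[-53.4,-43.3,0.4],[0,0,1.337]],
    [0,[-53.4,-43.3,0.4],[0,0,1.337]],
    [0,[-53.4,-43.3,0.4],[0,0,1.337]],
    [0,[-53.4,-43.3,0.4],[0,0,1.337]],
    [0,[-53.4,-43.3,0.4],[0,0,1.337]],
    [0,[-53.4,-43.3,0.4],[0,0,1.337]],
    [0,[-53.4,-43.3,0.4],[0,0,1.337]],
    [0,[-53.4,-43.3,0.4],[0,0,1.337]],
    [0,[-53.4,-43.3,0.4],[0,0,1.337]],
  ],
)

```text
t: 1.35
position: [0.5385, 0.1087, 0.3]
ee_rot: [-0.0, 0.724, 0.689, -0.0]
contact_force: [0.9, 0.1, 0.2]
opening: 0.0
grasp_force: 0.0
```

Call:
servo_tool(
  motion=[
    [0,[0,0,0],[0,0,0]],
    [0,[0,0,0],[0,0,0]],
  ],
)

```text
t: 1.6
position: [0.5373, 0.1103, 0.2998]
ee_rot: [-0.001, 0.725, 0.689, -0.0]
contact_force: [-0.8, 0.2, -1.5]
opening: -0.001
grasp_force: 0.0
```

Run:
```python
from h import *
s=robot.sense(); print(np.round(s['joint_pos'],2),s['t'],np.round(s['position'],4))
im,d,K,T=grab('wrist'); np.savez('pics/w1.npz',im=im,d=d,K=K,T=T); save('w1.png',im,1.4)
go(fw([-60,0,300]),tool(FY+np.pi/2))
```

```text
[-0.53  0.52  0.42  1.82 -0.27  0.87 -0.04] 1.6 [0.5373 0.1103 0.2998]
shift cm [-5.13, 3.86, -0.03] turn [-0.002, -0.001, 0.001] t 1.65
```

View pics/w1.png

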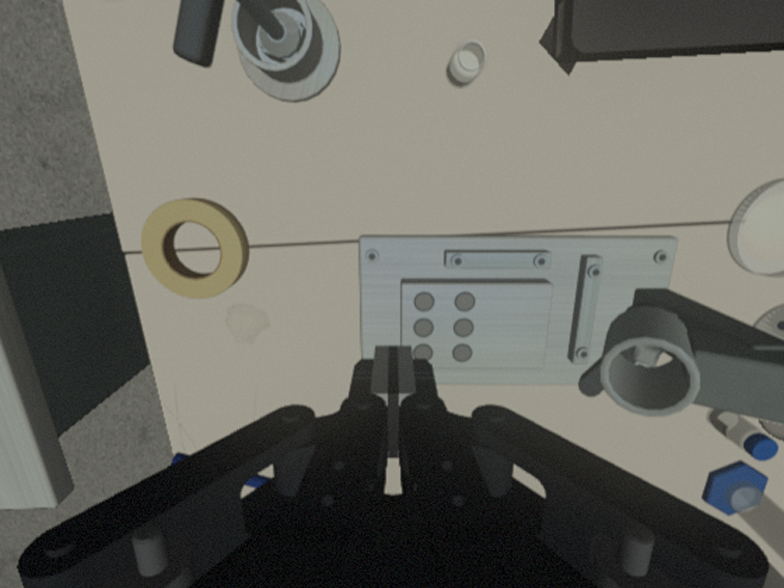

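The wrist view shows the base's left corners at (360,237) and (676,237), and the plate top's left corners at (402,281) and (551,281). The tube mouth is centred at about (650,375), with the screw head inside at (648,355). The bar's nose is at (590,385), and the fingers are at (393,350).

Run:
```python
from h import *
f=np.load('pics/w1.npz'); K,T,d=f['K'],f['T'],f['d']
g=lambda p,z: ray((p[0]/1.4,p[1]/1.4),K,T,z)
for n,p,z in [('fl',(360,236.5),.012),('bl',(676,237.5),.012),('screw fl',(372,256),.014),('screw bl',(660,256),.014),('stopL a',(445,268),.026),('stopL b',(551,268),.026),('stopB a',(583,256),.026),('stopB b',(571,361),.026),('p_fl',(402,281),.032),('p_bl',(551,281),.032),('p_br',(550,368),.032),('mouth',(651,375),.144)]:
    w=g(p,z); print(n,w.round(4),wf(w).round(1))
P=pts(d,K,T)
for p in [(500,330),(380,300),(648,355),(591,383),(675,310)]: print(p,P[int(p[1]/1.4),int(p[0]/1.4)].round(4))
save('w1c.png',f['im'][185:305,400:520],5)
```

```text
fl [0.51   0.1283 0.012 ] [-126.5   66.9   12. ]
bl [0.7849 0.1137 0.012 ] [148.9  65.8  12. ]
screw fl [0.5194 0.111  0.014 ] [-116.2   50.    14. ]
screw bl [0.7719 0.0983 0.014 ] [136.6  49.8  14. ]
stopL a [0.5819 0.0999 0.026 ] [-53.2  42.   26. ]
stopL b [0.6725 0.0953 0.026 ] [37.5 41.9 26. ]
stopB a [0.699  0.1045 0.026 ] [63.5 52.4 26. ]
stopB b [0.6959 0.0066 0.026 ] [ 65.3 -45.5  26. ]
p_fl [0.5446 0.0918 0.032 ] [-90.1  32.1  32. ]
p_bl [0.6709 0.0855 0.032 ] [36.3 32.  32. ]
p_br [0.6748 0.0036 0.032 ] [ 44.3 -49.5  32. ]
mouth [0.6924 0.0555 0.144 ] [ 59.4   3.1 144. ]
(500, 330) [0.6286 0.0438 0.0318]
(380, 300) [0.5234 0.07   0.0125]
(648, 355) [0.7067 0.0551 0.1153]
(591, 383) [0.6958 0.007  0.0657]
(675, 310) [0.7524 0.0693 0.0705]
```

View pics/w1c.png

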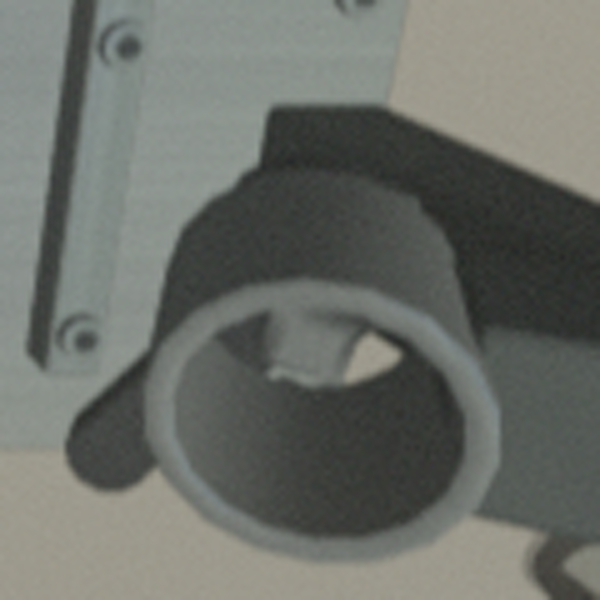

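```bash
sed -i 's/^FX=.*/FX=np.array([.6333,.0567,0]); FY=-.0495/' h.py
python3 - <<'E'
from h import *
f=np.load('pics/w1.npz'); P=pts(f['d'],f['K'],f['T'])
for v in (347,350,356,365,385): 
  for u in (377,385,400,409): print((u,v),P[int(v/1.4),int(u/1.4)].round(4), end=' ')
  print()
go(fw([-122,-11,180]),tool(FY+np.pi/2)); go(fw([-122,-11,96]),tool(FY+np.pi/2))
E
```

```text
(377, 347) [0.5326 0.1229 0.2334] (385, 347) [0.5357 0.1229 0.2337] (400, 347) [0.5407 0.123  0.2345] (409, 347) [0.5442 0.1226 0.2339] 
(377, 350) [0.5327 0.1227 0.2365] (385, 350) [0.5357 0.1228 0.237 ] (400, 350) [0.5407 0.1226 0.2372] (409, 350) [0.5441 0.1222 0.2367] 
(377, 356) [0.5329 0.1229 0.2415] (385, 356) [0.5358 0.1224 0.2408] (400, 356) [0.5406 0.1222 0.2409] (409, 356) [0.5439 0.1226 0.2421] 
(377, 365) [0.5331 0.1226 0.2473] (385, 365) [0.5359 0.1228 0.2479] (400, 365) [0.5405 0.1229 0.2486] (409, 365) [0.5437 0.1223 0.2477] 
(377, 385) [0.5337 0.1226 0.2611] (385, 385) [0.5361 0.122  0.2603] (400, 385) [0.5403 0.1233 0.2628] (409, 385) [0.5432 0.1223 0.2614] 
shift cm [-6.09, -2.3, 11.98] turn [-0.002, -0.001, 0.001] t 1.65
shift cm [-6.09, -2.28, 20.38] turn [-0.002, -0.001, 0.001] t 1.65
```

Call:
servo_tool(
  motion=[
    [0,[-6.1,-2.3,6],[0,0,0]],
    [0,[-6.1,-2.3,12],[0,0,0]],
    [0,[-6.1,-2.3,16],[0,0,0]],
    [0,[-6.1,-2.3,20.5],[0,0,0]],
    [0,[-6.1,-2.3,20.6],[0,0,0]],
    [0,[-6.1,-2.3,20.6],[0,0,0]],
  ],
)

```text
t: 2.4
position: [0.5123, 0.0515, 0.0954]
ee_rot: [0.0, 0.724, 0.69, 0.001]
contact_force: [-0.1, -0.5, 0.5]
opening: 0.001
grasp_force: 0.0
```

Call:
servo_tool(
  motion=[
    [0,[0,1,0],[0,0,0]],
    [0,[0,2,0],[0,0,0]],
    [0,[0,2.5,0],[0,0,0]],
    [0,[0,3,0],[0,0,0]],
    [0,[0,3.5,0],[0,0,0]],
    [0,[0,4,0],[0,0,0]],
    [0,[0,4.4,0],[0,0,0]],
    [0,[0,4.6,0],[0,0,0]],
    [0,[0,4.6,0],[0,0,0]],
  ],
)

```text
t: 3.52
position: [0.5535, 0.0488, 0.0958]
ee_rot: [-0.004, 0.724, 0.689, -0.003]
contact_force: [-13.8, 1.1, 18.7]
opening: -0.003
grasp_force: 9.8
```

Run:
```python
from h import *
s=robot.sense(); print(wf(s['position']),s['contact_force'])
```

```text
[-79.338653   -11.88803259  95.76521628] [-13.84639596   1.11219658  18.724849  ]
```

Call:
servo_tool(
  motion=[
    [0,[0,-1.5,0],[0,0,0]],
    [0,[0,-1.5,0],[0,0,0]],
  ],
)

```text
t: 3.78
position: [0.543, 0.0491, 0.0951]
ee_rot: [0.0, 0.725, 0.689, 0.0]
contact_force: [0.1, 0.8, 0.0]
opening: -0.002
grasp_force: 0.0
```

Run:
```python
from h import *
im,d,K,T=grab('wrist'); np.savez('pics/w2.npz',im=im,d=d,K=K,T=T); save('w2.png',im[:330],1.4); s=robot.sense(); print(s['contact_force'],s['position'],s['t'])
```

```text
[ 0.87286884 -0.94042822  0.44151183] [0.54387958 0.04893325 0.09499823] 3.825
```

View pics/w2.png

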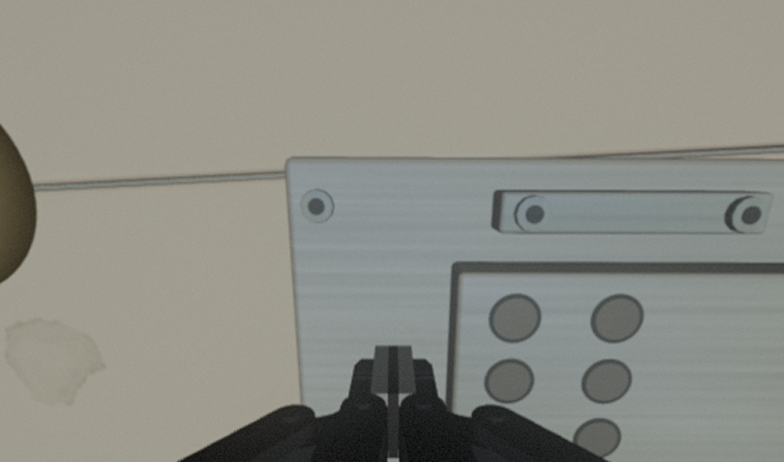

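The plate's front left corner (top face) is now at (460,272), and the left rail's front end is at (500,190)-(497,232). The finger links reach out to about (352,360)-(435,360).

Run:
```python
from h import *
f=np.load('pics/w2.npz'); K,T,d=f['K'],f['T'],f['d']
g=lambda p,z: wf(ray((p[0]/1.4,p[1]/1.4),K,T,z)).round(1)
for n,p,z in [('p_fl',(461,272),.032),('p_f2',(455,400),.032),('p_l2',(780,272),.032),('base_fl',(287,158),.012),('b2',(620,160),.012),('railL',(502,232.5),.026),('railL2',(766,233.5),.026),('screw',(317,206),.014)]: print(n,g(p,z))
P=pts(d,K,T)
for u in (440,432,425,415,405,395): print(u,[wf(P[int(v/1.4),int(u/1.4)]).round(0).tolist() for v in(358,365,375,390)])
s=robot.sense(); print(wf(s['position']))
```

```text
p_fl [-66.4  28.4  32. ]
p_f2 [-66.3 -20.   32. ]
p_l2 [40.3 28.4 32. ]
base_fl [-126.7   65.1   12. ]
b2 [-8.3 64.4 12. ]
railL [-52.1  40.7  26. ]
railL2 [37.7 40.4 26. ]
screw [-116.5   48.6   14. ]
440 [[-70.0, -12.0, 13.0], [-70.0, -15.0, 13.0], [-70.0, -19.0, 14.0], [-70.0, -27.0, 12.0]]
432 [[-74.0, -12.0, 13.0], [-76.0, -4.0, 35.0], [-76.0, -4.0, 42.0], [-77.0, -3.0, 53.0]]
425 [[-76.0, -12.0, 13.0], [-78.0, -3.0, 36.0], [-79.0, -4.0, 43.0], [-79.0, -4.0, 52.0]]
415 [[-80.0, -12.0, 13.0], [-82.0, -4.0, 35.0], [-82.0, -3.0, 43.0], [-83.0, 0.0, 59.0]]
405 [[-89.0, 62.0, 166.0], [-85.0, 0.0, 44.0], [-85.0, -0.0, 49.0], [-86.0, -0.0, 58.0]]
395 [[-88.0, 0.0, 39.0], [-89.0, 0.0, 43.0], [-89.0, -0.0, 49.0], [-89.0, 0.0, 59.0]]
[-88.92659788 -12.18173605  94.99823349]
```

```bash
sed -i 's/^FX=.*/FX=np.array([.6355,.0570,0]); FY=-.0495/' h.py
python3 - <<'E'
from h import *
go(fw([-22,-78,160]),tool(FY+np.pi/2)); go(fw([-22,-78,98]),tool(FY+np.pi/2))
E
```

```text
shift cm [-6.54, 6.93, -6.49] turn [0.002, -0.0, -0.0] t 3.825
shift cm [-6.54, 6.91, -0.29] turn [0.002, -0.0, -0.0] t 3.825
```

Call:
servo_tool(
  motion=[
    [0,[-1,0,-5],[0,0,0]],
    [0,[-5,1,-6.5],[0,0,0]],
    [0,[-6.5,6.9,-6.5],[0,0,0]],
    [0,[-6.5,6.9,-6.5],[0,0,0]],
    [0,[-6.5,6.9,-3],[0,0,0]],
    [0,[-6.5,6.9,-0.3],[0,0,0]],
    [0,[-6.5,6.9,-0.3],[0,0,0]],
    [0,[-6.5,6.9,-0.3],[0,0,0]],
  ],
)

```text
t: 4.82
position: [0.6091, -0.0195, 0.0981]
ee_rot: [0.001, 0.725, 0.689, 0.0]
contact_force: [0.4, 0.0, 0.2]
opening: -0.004
grasp_force: 0.0
```

Call:
servo_tool(
  motion=[
    [0,[0.6,0,0],[0,0,0]],
    [0,[1.0,0,0],[0,0,0]],
    [0,[1.4,0,0],[0,0,0]],
    [0,[1.8,0,0],[0,0,0]],
    [0,[2.2,0,0],[0,0,0]],
    [0,[2.5,0,0],[0,0,0]],
    [0,[2.8,0,0],[0,0,0]],
    [0,[3.0,0,0],[0,0,0]],
    [0,[3.0,0,0],[0,0,0]],
  ],
)

```text
t: 5.95
position: [0.6119, 0.0064, 0.0977]
ee_rot: [0.004, 0.725, 0.688, -0.0]
contact_force: [2.8, -8.8, -0.3]
opening: -0.004
grasp_force: 4.9
```

Run:
```python
from h import *
s=robot.sense(); print(wf(s['position']),s['contact_force'],np.round(s['joint_pos'],2))
```

```text
[-21.04535687 -51.73279288  97.68561081] [ 2.79100362 -8.76368392 -0.33020608] [-0.22  0.87  0.27  1.78 -0.4   0.54  0.24]
```

Run:
```python
from h import *
go(fw([-90,0,160]),tool(FY+np.pi/2)); go(fw([-90,0,98]),tool(FY+np.pi/2))
```

```text
shift cm [5.12, -6.88, -6.3] turn [0.006, 0.005, -0.003] t 5.95
shift cm [5.15, -6.91, -0.1] turn [0.006, 0.005, -0.003] t 5.95
```

Call:
servo_tool(
  motion=[
    [0,[-1.5,0,0],[0,0,0]],
    [0,[-1.5,-1,-5],[0,0,0]],
    [0,[-1.5,-3,-6.3],[0,0,0]],
    [0,[4,-7.5,-6.3],[0,0,0]],
    [0,[4.8,-7.5,-6.3],[0,0,0]],
    [0,[4.8,-7.5,-3],[0,0,0]],
    [0,[4.8,-7.5,0],[0,0,0]],
    [0,[4.8,-7.5,0],[0,0,0]],
  ],
)

```text
t: 6.95
position: [0.5359, 0.0626, 0.0954]
ee_rot: [-0.002, 0.724, 0.689, -0.002]
contact_force: [-0.1, -0.7, 0.4]
opening: 0.003
grasp_force: 0.0
```

Call:
servo_tool(
  motion=[
    [0,[0,0.6,0],[0,0,0]],
    [0,[0,1.2,0],[0,0,0]],
    [0,[0,1.6,0],[0,0,0]],
    [0,[0,2.0,0],[0,0,0]],
    [0,[0,2.3,0],[0,0,0]],
    [0,[0,2.6,0],[0,0,0]],
    [0,[0,2.8,0],[0,0,0]],
    [0,[0,2.8,0],[0,0,0]],
  ],
)

```text
t: 7.95
position: [0.5596, 0.0611, 0.0978]
ee_rot: [-0.005, 0.724, 0.689, -0.004]
contact_force: [-13.6, 0.2, 18.5]
opening: -0.002
grasp_force: 9.1
```

Run:
```python
from h import *
s=robot.sense(); print(wf(s['position']),s['contact_force'])
```

```text
[-76.02959016   0.33685181  97.77427115] [-13.63716106   0.20578952  18.53318036]
```

Call:
servo_tool(
  motion=[
    [0,[0,-2.5,0],[0,0,0]],
    [0,[0,-2.5,-0.4],[0,0,0]],
    [0,[0,-2.5,-0.4],[0,0,0]],
    [0,[0,-2.5,-0.4],[0,0,0]],
  ],
)

```text
t: 8.45
position: [0.5416, 0.062, 0.1014]
ee_rot: [0.001, 0.725, 0.689, 0.001]
contact_force: [0.4, -0.2, 0.2]
opening: -0.0
grasp_force: 0.0
```

Call:
servo_tool(
  motion=[
    [0,[0,0.6,0],[0,0,0]],
    [0,[0,1.2,0],[0,0,0]],
    [0,[0,1.6,0],[0,0,0]],
    [0,[0,2.0,0],[0,0,0]],
    [0,[0,2.4,0],[0,0,0]],
    [0,[0,2.7,0],[0,0,0]],
    [0,[0,2.8,0],[0,0,0]],
    [0,[0,2.8,0],[0,0,0]],
  ],
)

```text
t: 9.45
position: [0.5633, 0.0609, 0.1004]
ee_rot: [-0.005, 0.725, 0.689, -0.004]
contact_force: [-9.6, 0.4, 5.1]
opening: -0.001
grasp_force: 4.9
```

Run:
```python
from h import *
s=robot.sense(); print(wf(s['position']),s['contact_force'],s['t'])
im,d,K,T=grab('wrist'); np.savez('pics/w3.npz',im=im,d=d,K=K,T=T); save('w3.png',im[:330],1.4)
```

```text
[-72.31980779   0.33520523 100.42395715] [-9.63266889  0.36625752  5.0530967 ] 9.45
```

View pics/w3.png

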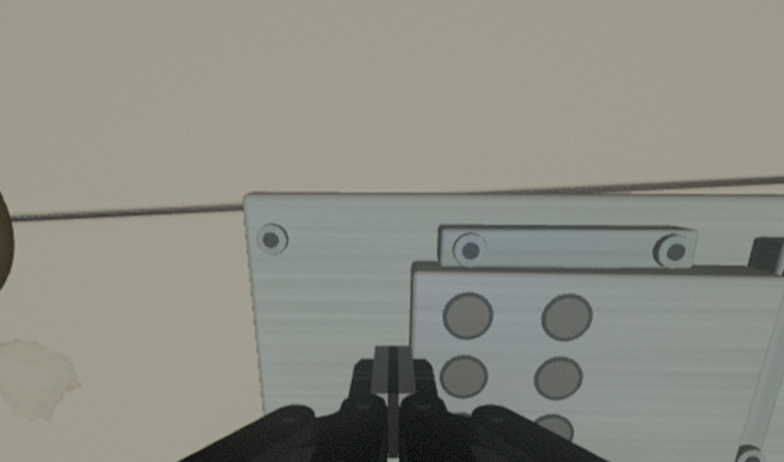

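The plate's top left edge runs at v≈271 from (414,271), right next to the rail's face at v≈267. The back rail shows at (783,275)-(740,450), directly behind the plate.

Run:
```python
from h import *
f=np.load('pics/w3.npz'); K,T,d=f['K'],f['T'],f['d']
g=lambda p,z: wf(ray((p[0]/1.4,p[1]/1.4),K,T,z)).round(1)
for n,p,z in [('p_fl',(414,271.5),.032),('p_l2',(775,277),.032),('base_fl',(244,193),.012),('rail',(442,266),.026),('rail2',(690,268),.026),('railback',(785,278),.026),('rb2',(737,450),.026)]: print(n,g(p,z))
save('w3c.png',f['im'][170:330,460:560],5)
```

```text
p_fl [-65.2  39.8  32. ]
p_l2 [59.2 38.2 32. ]
base_fl [-129.    65.2   12. ]
rail [-54.9  40.4  26. ]
rail2 [33.8 39.9 26. ]
railback [68.5 36.3 26. ]
rb2 [ 68.5 -36.6  26. ]
```

View pics/w3c.png

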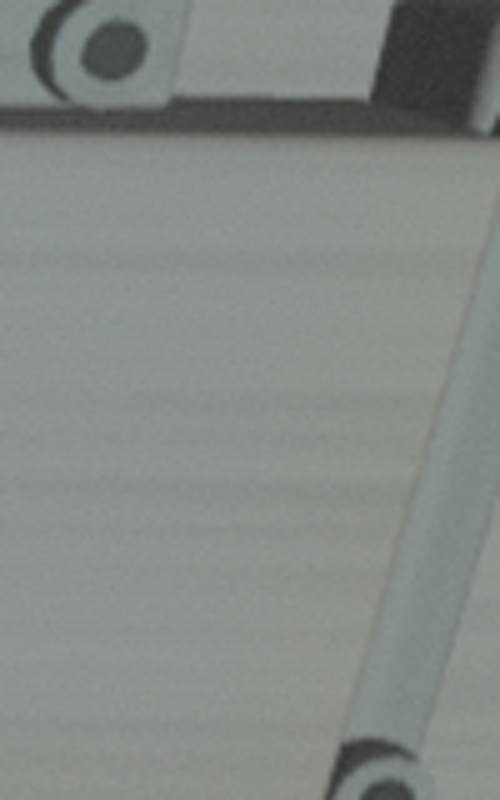

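Call:
servo_tool(
  motion=[
    [0,[0,-2,0],[0,0,0]],
    [0,[-1,-1.5,-5],[0,0,0]],
    [0,[-7,1,-6],[0,0,0]],
    [0,[-7.3,5,-6],[0,0,0]],
    [0,[-7.3,5,-3],[0,0,0]],
    [0,[-7.3,5,0.3],[0,0,0]],
    [0,[-7.3,5,0.3],[0,0,0]],
    [0,[-6.3,5,0.3],[0,0,0]],
    [0,[-5.6,5,0.3],[0,0,0]],
    [0,[-5.3,5,0.3],[0,0,0]],
  ],
)

```text
t: 10.75
position: [0.6164, 0.0056, 0.0995]
ee_rot: [0.001, 0.724, 0.69, 0.001]
contact_force: [-0.9, -3.3, 3.0]
opening: -0.0
grasp_force: 1.8
```

Call:
servo_tool(
  motion=[
    [0,[0.2,0,0],[0,0,0]],
    [0,[0.4,0,0],[0,0,0]],
    [0,[0.5,0,0],[0,0,0]],
    [0,[0.5,0,0],[0,0,0]],
  ],
)

```text
t: 11.25
position: [0.6164, 0.006, 0.0994]
ee_rot: [0.002, 0.726, 0.688, -0.001]
contact_force: [-0.8, -7.4, 5.9]
opening: 0.003
grasp_force: 4.0
```

Run:
```python
from h import *
s=robot.sense(); print(wf(s['position']),s['contact_force'],s['t'])
```

```text
[-16.52415895 -51.83205017  99.35687496] [-0.78783835 -7.37661381  5.87575162] 11.25
```

Run:
```python
from h import *
go(fw([0,-73,239]),tool(FY+np.pi/2,np.pi/6)); print(tool(FY+np.pi/2,np.pi/6).apply([0,0,1]))
```

```text
shift cm [-2.18, 1.69, -13.95] turn [-0.521, 0.005, -0.002] t 11.25
[ 0.49938756 -0.02473989 -0.8660254 ]
```

Call:
servo_tool(
  motion=[
    [0,[-2.2,0,0],[0,0,0]],
    [0,[-2.2,0,-6],[0,0,0]],
    [0,[-2.2,0,-12],[-0.1,0,0]],
    [0,[-2.2,1.7,-14],[-0.25,0,0]],
    [0,[-2.2,1.7,-14],[-0.4,0,0]],
    [0,[-2.2,1.7,-14],[-0.521,0.005,0]],
    [0,[-2.2,1.7,-14],[-0.521,0.005,0]],
    [0,[-2.2,1.7,-14],[-0.521,0.005,0]],
  ],
)

```text
t: 12.25
position: [0.6425, -0.012, 0.2551]
ee_rot: [0.174, 0.702, 0.67, 0.168]
contact_force: [-0.3, 0.7, -0.1]
opening: 0.001
grasp_force: 0.0
```

Run:
```python
from h import *
s=robot.sense(); print(wf(s['position']),s['contact_force'],s['t'],np.round(s['joint_pos'],2))
im,d,K,T=grab('wrist'); np.savez('pics/w4.npz',im=im,d=d,K=K,T=T)
ax=R.from_euler('z',FY).apply([-.5,0,np.sqrt(.75)])
def proj(p):
    c=T[:3,:3].T@(fw(p)-T[:3,3]); return K[0,0]*c[0]/c[2]+K[0,2],K[1,1]*c[1]/c[2]+K[1,2]
m=np.array([55,0,144.]); a=np.array([-.5,0,.866])
print('mouth',proj(m),'tip',proj(m-34.5*a))
u,v=map(int,proj(m)); c=im[v-60:v+60,u-60:u+60]; print('crop origin',u-60,v-60)
a1=cv2.resize(c[:,:,::-1],(600,600),interpolation=cv2.INTER_CUBIC); a2=cv2.resize(im[:,:,::-1],None,fx=.35,fy=.35)
o=np.zeros((600,800,3),np.uint8); o[:,:600]=a1; o[:147,604:800]=a2[:147]; cv2.imwrite('pics/w4.png',o)
```

```text
[ 10.42300133 -68.53482501 255.05795528] [-0.25029871  0.74926078 -0.06278293] 12.25 [-0.34  0.59  0.44  1.99 -1.1   0.23  0.97]
mouth (np.float64(258.3908358598109), np.float64(129.58774029116944)) tip (np.float64(263.3540673779993), np.float64(128.290461606488))
crop origin 198 69
```

View pics/w4.png

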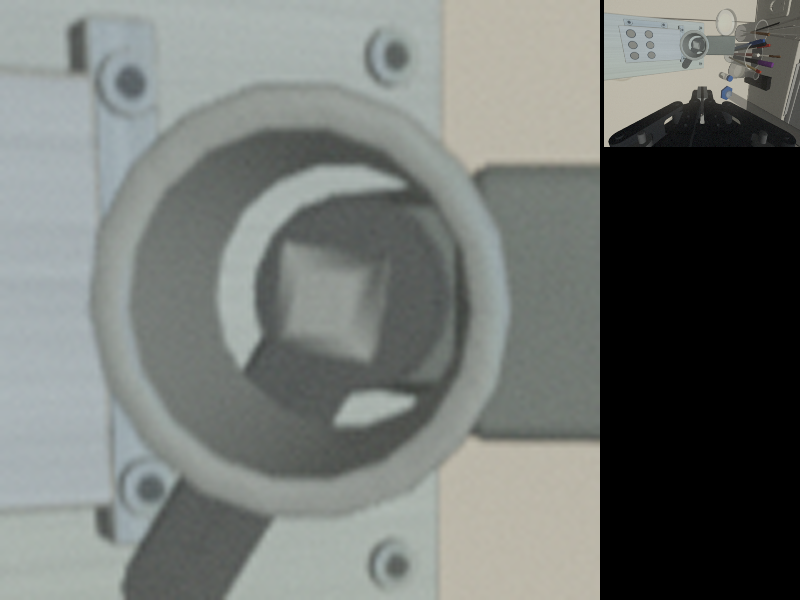

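The view down the tube shows the tip of the square head centred near crop (332,305), i.e. image (264.5,130), right where the model predicts (263,128). The mouth's rim is centred near (301,300). The head's outline is turned about 10° clockwise, and the bar leaves the tube at (229,500) toward (163,592).

```bash
cat > kin.py <<'E'
from h import *
from scipy.optimize import least_squares
def fk(q,p):
    d1,d3,a3,a4,d5,a5,a6,d7,s3,s5,s7,off=p
    z=lambda a:R.from_euler('z',a); y=lambda a:R.from_euler('y',a)
    r=z(-q[0]); P=np.array([0,0,d1]); r=r*y(q[1])*z(s3*q[2]); P=P+r.apply([a3,0,d3]); r=r*y(q[3]); P=P+r.apply([a4,0,d5])
    r=r*z(s5*q[4]); P=P+r.apply([a5,0,0]); r=r*y(q[5])*z(s7*q[6]+off); P=P+r.apply([0,0,d7])+ r.apply([0,0,0])
    return P,r
S=[([-1.353,.628,.038,1.517,-.027,.996,-.02],[.182,.624,.304],[0,.141,.99,-.001]),([-.53,.52,.42,1.82,-.27,.87,-.04],[.5373,.1103,.2998],[-.001,.725,.689,0]),([-.22,.87,.27,1.78,-.4,.54,.24],[.6119,.0064,.0977],[.004,.725,.688,0])]
E
python3 - <<'E'
from kin import *
import itertools
f=np.load('pics/w4.npz'); K,T,d=f['K'],f['T'],f['d']; P=pts(d,K,T); e=[]
a=np.array([-.5,0,.866]); o=np.array([95,0,74.7]); x2=np.array([-.866,0,-.5])
for u,v in [(150,585),(180,585),(205,580),(180,550),(210,540),(230,520),(200,510)]:
    w=wf(P[69+v//5,198+u//5]); r=w-o; e.append([*w.round(0),(r@a).round(1),(r@x2).round(1),r[1].round(1),np.arctan2(r@x2,-r[1]).round(3)])
print(np.array(e))
def proj(p):
    c=T[:3,:3].T@(fw(p)-T[:3,3]); return np.array([K[0,0]*c[0]/c[2]+K[0,2]-198,K[1,1]*c[1]/c[2]+K[1,2]-69])*5
for q in (.2,.35,.5):
    hx=np.cos(q)*np.array([0,1,0])-np.sin(q)*x2; hy=np.cross(a,hx); t=np.array([55,0,144])-34.5*a
    print(q,[proj(t-5.5*a+7.5*(i*hx+j*hy)).round(0).tolist() for i,j in((1,1),(1,-1),(-1,-1),(-1,1))],[proj(o-hx*70+s*9*hy+7*a).round(0).tolist() for s in(1,-1)],[proj(o-hx*40+s*9*hy+7*a).round(0).tolist() for s in(1,-1)])
s=robot.sense(); S.append((s['joint_pos'],s['position'],s['ee_rot']))
best=None
for sg in itertools.product((1,-1),repeat=3):
  for off in(np.pi/2,-np.pi/2):
    def res(x): 
        o=[]
        for q,p,r in S:
            A,B=fk(q,[*x[:8],*sg,x[8]]); o+=list(A-p)+list(.3*(B.inv()*rot(r)).as_rotvec())
        return np.array(o)
    r=least_squares(res,[.3,.4,0,0,.4,0,0,.2,off])
    if best is None or r.cost<best[0]: best=(r.cost,[*r.x[:8],*sg,r.x[8]],r.fun)
print(best[0],np.round(best[1],4),np.abs(best[2]).max()); np.save('kin.npy',best[1])
E
```

```text
[[ 59.    -51.     64.      8.6    36.2   -51.5     0.613]
 [ 64.    -52.     66.      8.1    30.8   -51.5     0.539]
 [ 68.    -51.     68.      7.3    26.4   -50.7     0.479]
 [ 64.    -45.     67.      8.6    30.5   -45.      0.595]
 [ 70.    -43.     68.      7.3    25.2   -43.4     0.526]
 [ 72.    -39.     72.      8.6    21.2   -39.5     0.493]
 [ 68.    -38.     69.      8.6    26.6   -37.7     0.613]]
0.2 [[290.0, 234.0], [389.0, 255.0], [369.0, 356.0], [272.0, 335.0]] [[228.0, 665.0], [324.0, 685.0]] [[256.0, 507.0], [354.0, 528.0]]
0.35 [[299.0, 229.0], [394.0, 265.0], [360.0, 361.0], [267.0, 326.0]] [[175.0, 643.0], [267.0, 676.0]] [[225.0, 491.0], [320.0, 526.0]]
0.5 [[309.0, 225.0], [398.0, 275.0], [351.0, 365.0], [263.0, 316.0]] [[125.0, 613.0], [212.0, 659.0]] [[197.0, 470.0], [287.0, 519.0]]
0.0005221948382239057 [ 0.3821  0.5134  0.055   0.0163  0.357  -0.0247  1.7172  0.2755 -1.
 -1.     -1.      1.566 ] 0.025616142322181706
```

```bash
cat > kin.py <<'E'
from h import *
from scipy.optimize import least_squares
import itertools
LO=np.array([-3.06,-.37,-1.25,.18,-1.1,.23,-2.94]); HI=np.array([3.06,2.12,1.32,2.47,4.24,1.98,2.94])
def fk(q,p):
    d1,d3,a3,a4,d5,a5,a6,d7,s3,s5,s7,off=p
    z=lambda a:R.from_euler('z',a); y=lambda a:R.from_euler('y',a)
    r=z(-q[0]); P=np.array([0,0,d1]); r=r*y(q[1])*z(s3*q[2]); P=P+r.apply([a3,0,d3]); r=r*y(q[3]); P=P+r.apply([a4,0,d5])
    r=r*z(s5*q[4]); P=P+r.apply([a5,0,0]); r=r*y(q[5]); P=P+r.apply([a6,0,d7]); return P,r*z(s7*q[6]+off)
S=[([-1.353,.629,.038,1.518,-.027,.996,-.02],[.182,.624,.303],[0,.141,.99,-.001]),([-.53,.52,.42,1.82,-.27,.87,-.04],[.5373,.1103,.2998],[-.001,.725,.689,0]),([-.22,.87,.27,1.78,-.4,.54,.24],[.6119,.0064,.0977],[.004,.725,.688,0])]
def ik(pos,Rt,q0,p):
    return least_squares(lambda q:np.r_[(fk(q,p)[0]-pos)*5,(fk(q,p)[1].inv()*Rt).as_rotvec(),.001*(q-(LO+HI)/2)],np.clip(q0,LO+.02,HI-.02),bounds=(LO+.01,HI-.01))
E
python3 - <<'E'
from kin import *
s=robot.sense(); S.append((s['joint_pos'],s['position'],s['ee_rot'])); np.save('S4.npy',np.r_[s['joint_pos'],s['position'],s['ee_rot']])
best=None
for sg in itertools.product((1,-1),repeat=3):
    def res(x): 
        o=[]
        for i,(q,p,r) in enumerate(S):
            A,B=fk(q,[*x[:8],*sg,x[8]]); o+=list(A-p)+list(.3*(B.inv()*rot(r)).as_rotvec())
        return np.array(o+list(1e-3*(x[:8]-x0[:8])))
    x0=[.3,.4,0,0,.4,0,0,.2,np.pi/2]; r=least_squares(res,x0)
    if best is None or r.cost<best[0]: best=(r.cost,[*r.x[:8],*sg,r.x[8]],r.fun)
p=best[1]; print(best[0],np.round(p,4),(best[2][:24]*1e3).round(1).tolist()); np.save('kin.npy',p)
rng=np.random.default_rng(0)
a=np.array([-.5,0,.866])
for dyaw in (0,np.pi/2,np.pi,-np.pi/2):
  for turn in (-.18,-1.6):
    for h in (138,206):
      Rt=R.from_rotvec(turn*R.from_euler('z',FY).apply(a))*tool(FY+np.pi/2,np.pi/6)*R.from_euler('z',dyaw); out=[]
      for k in range(12):
        q=ik(fw(np.array([55,0,144])+h*a),Rt,rng.uniform(LO,HI),p)
        if np.linalg.norm(q.fun[:6])<.02: out.append(q.x.round(2).tolist())
      print(round(dyaw,2),turn,h,len(out),out[:3])
E
```

```text
0.0005178052471614253 [ 0.3825  0.5231  0.0617  0.028   0.3568 -0.0319  0.0077  0.2763 -1.
 -1.     -1.      1.566 ] [-25.5, 7.8, -1.2, 0.3, -0.2, 1.4, 3.9, 11.3, 2.9, -3.1, 0.8, -0.9, -8.2, 6.7, -1.5, -0.1, -0.7, -1.9, 0.0, -6.3, -0.2, -0.0, -0.0, 1.4]
0 -0.18 138 5 [[0.17, 0.54, -0.34, 2.04, 1.34, 0.24, -1.58], [0.17, 0.54, -0.34, 2.04, 1.34, 0.24, -1.58], [0.17, 0.54, -0.34, 2.04, 1.34, 0.24, -1.58]]
0 -0.18 206 8 [[-0.73, 0.46, 0.71, 2.11, -0.94, 0.24, 0.49], [0.13, 0.38, -0.3, 2.11, 0.94, 0.24, -1.23], [0.13, 0.38, -0.3, 2.11, 0.94, 0.24, -1.23]]
0 -1.6 138 1 [[0.16, 0.53, -0.33, 2.04, 1.26, 0.24, -2.93]]
0 -1.6 206 5 [[0.13, 0.38, -0.3, 2.11, 0.94, 0.24, -2.65], [-0.73, 0.46, 0.71, 2.11, -0.94, 0.24, -0.93], [0.13, 0.38, -0.3, 2.11, 0.94, 0.24, -2.65]]
1.57 -0.18 138 0 []
1.57 -0.18 206 6 [[-0.73, 0.46, 0.71, 2.11, -0.94, 0.24, -1.08], [0.13, 0.38, -0.3, 2.11, 0.94, 0.24, -2.8], [0.13, 0.38, -0.3, 2.11, 0.94, 0.24, -2.8]]
1.57 -1.6 138 6 [[0.36, 0.6, -0.61, 2.03, 1.47, 0.39, 1.63], [0.36, 0.6, -0.61, 2.03, 1.47, 0.39, 1.63], [0.36, 0.6, -0.61, 2.03, 1.47, 0.39, 1.63]]
1.57 -1.6
[... 649 characters left out ...]
, 0.44, -0.59, 2.09, 1.17, 0.35, 0.3], [0.36, 0.44, -0.59, 2.09, 1.17, 0.35, 0.3]]
-1.57 -0.18 138 9 [[0.22, 0.55, -0.42, 2.04, 1.38, 0.28, -0.04], [0.22, 0.55, -0.42, 2.04, 1.38, 0.28, -0.04], [0.22, 0.55, -0.42, 2.04, 1.38, 0.28, -0.04]]
-1.57 -0.18 206 8 [[0.33, 0.43, -0.56, 2.1, 1.15, 0.34, 0.17], [0.33, 0.43, -0.56, 2.1, 1.15, 0.34, 0.17], [0.33, 0.43, -0.56, 2.1, 1.15, 0.34, 0.17]]
-1.57 -1.6 138 6 [[0.17, 0.54, -0.34, 2.04, 1.34, 0.24, -1.43], [0.17, 0.54, -0.34, 2.04, 1.34, 0.24, -1.43], [0.17, 0.54, -0.34, 2.04, 1.34, 0.24, -1.43]]
-1.57 -1.6 206 7 [[0.13, 0.38, -0.3, 2.11, 0.94, 0.24, -1.08], [0.13, 0.38, -0.3, 2.11, 0.94, 0.24, -1.08], [-0.73, 0.46, 0.71, 2.11, -0.94, 0.24, 0.64]]
```

```bash
cat > kin.py <<'E'
from h import *
from scipy.optimize import least_squares
import json,os
LO=np.array([-3.06,-.37,-1.25,.18,-1.1,.23,-2.94]); HI=np.array([3.06,2.12,1.32,2.47,4.24,1.98,2.94])
ax='zyzyzyz'; sg=[-1,1,-1,1,-1,1,-1]
def fk(q,p):  # p: offsets after each joint (7x3 flattened) + yaw offset
    r=R.identity(); P=np.array([0,0,p[0]]); o=np.zeros((7,3)); o[0,1]=p[1]; o[2]=[p[2],p[3],p[4]]; o[3]=[p[5],0,p[6]]; o[4]=[p[7],p[8],0]; o[5,0]=p[9]; o[6]=[0,0,p[10]]
    for i in range(7):
        r=r*R.from_euler(ax[i],sg[i]*q[i]+(p[11] if i==6 else 0)); P=P+r.apply(o[i])
    return P,r
x0=np.array([.38,0,0.05,0,.51,.02,.36,0,0,0,.28,1.566])
S=[([-1.353,.629,.038,1.518,-.027,.996,-.02],[.182,.624,.303],[0,.141,.99,-.001]),([-.53,.52,.42,1.82,-.27,.87,-.04],[.5373,.1103,.2998],[-.001,.725,.689,0]),([-.22,.87,.27,1.78,-.4,.54,.24],[.6119,.0064,.0977],[.004,.725,.688,0])]
def load():
    L=list(S)
    if os.path.exists('S.jsonl'): L+=[json.loads(l) for l in open('S.jsonl')]
    return L
def rec():
    s=robot.sense(); open('S.jsonl','a').write(json.dumps([np.array(s[k]).tolist() for k in('joint_pos','position','ee_rot')])+'\n'); return s
def fit():
    L=load()
    def res(x):
        o=[]
        for i,(q,p,r) in enumerate(L):
            A,B=fk(q,x); w=.3 if i in(1,2) else 1; o+=list(w*(A-p))+list(w*.3*(B.inv()*rot(r)).as_rotvec())
        return np.array(o+list(1e-2*(x-x0)))
    r=least_squares(res,x0); print('fit',r.x.round(4),'max mm',(np.abs(r.fun[:6*len(L)]).max()*1e3).round(1)); return r.x
def sim(q,pos,Rt,p,n=60):
    q=np.array(q,float)
    for k in range(n):
        P,r=fk(q,p); dp=pos-P; dr=(Rt*r.inv()).as_rotvec(); sc=min(1,.02/max(1e-9,np.linalg.norm(dp)),.06/max(1e-9,np.linalg.norm(dr))); e=np.r_[dp,dr]*sc
        J=np.zeros((6,7))
        for i in range(7):
            h=np.zeros(7); h[i]=1e-4; P2,r2=fk(q+h,p); J[:,i]=np.r_[(P2-P),(r2*r.inv()).as_rotvec()]/1e-4
        q=np.clip(q+J.T@np.linalg.solve(J@J.T+1e-5*np.eye(6),e),LO,HI)
    P,r=fk(q,p); return q,np.linalg.norm(P-pos)*1e3,np.linalg.norm((Rt*r.inv()).as_rotvec())
E
python3 - <<'E'
from kin import *
rec(); p=fit()
L=load(); q=np.array(L[0][0])
for i in(1,2,3): q,e,w=sim(q,np.array(L[i][1]),rot(L[i][2]),p); print(q.round(2),np.round(L[i][0],2),e.round(1),w.round(3))
E
```

```text
fit [ 3.3460e-01 -1.5900e-02  1.5300e-02 -6.8000e-03  5.5960e-01  3.6000e-03
  3.6750e-01 -3.6000e-03 -5.5000e-03  2.0000e-04  2.7510e-01  1.5699e+00] max mm 0.9
[-0.54  0.52  0.42  1.83 -0.27  0.86 -0.03] [-0.53  0.52  0.42  1.82 -0.27  0.87 -0.04] 0.0 0.0
[-0.23  0.87  0.27  1.78 -0.4   0.54  0.24] [-0.22  0.87  0.27  1.78 -0.4   0.54  0.24] 0.0 0.0
[-0.2   0.56  0.23  1.99 -0.64  0.23  0.54] [-0.33  0.59  0.44  1.99 -1.1   0.23  0.97] 24.9 0.091
```

```bash
cat > plan.py <<'E'
from kin import *
a=np.array([-.5,0,.866]); A=R.from_euler('z',FY).apply(a); M=np.array([55,0,144])
HP=np.array([.4625,.2755,0]); KY=np.deg2rad(70.4)
def seat(h,turn,dy): return fw(M+h*a),R.from_rotvec(turn*A)*tool(FY+np.pi/2,np.pi/6)*R.from_euler('z',-dy)
def chain(q,wps,p,v=1):
    for n,(P,Rt) in wps:
        q,e,w=sim(q,P,Rt,p,80)
        if v: print(n,q.round(2).tolist(),'err',round(e,1),round(w,3))
    return q
E
python3 - <<'E'
from plan import *
p=fit(); np.save('p.npy',p); q0=np.array(robot.sense()['joint_pos'])
up=(fw([-60,-60,330]),tool(FY+np.pi/2))
for nm,hy,dy in(('pi',KY+np.pi,np.pi),('-pi/2',KY,-np.pi/2),('-pi/2b',KY+np.pi,-np.pi/2)):
    print(nm); w=[('up',up)]
    if hy>3: w.append(('mid',(np.array([.5,.15,.33]),tool(KY+np.pi/2))))
    w+=[('pre',(HP+[0,0,.28],tool(hy))),('grasp',(HP+[0,0,.205],tool(hy))),('lift',(HP+[0,0,.33],tool(hy))),('via',(fw([-80,0,350]),tool(FY+np.pi/2+dy))),('h215',seat(215,-.18,dy)),('h138',seat(138,-.18,dy)),('turn.7',seat(138,-.9,dy)),('turn',seat(138,-1.6,dy))]
    chain(q0,w,p)
E
```

```text
fit [ 3.3460e-01 -1.5900e-02  1.5300e-02 -6.8000e-03  5.5960e-01  3.6000e-03
  3.6750e-01 -3.6000e-03 -5.5000e-03  2.0000e-04  2.7510e-01  1.5699e+00] max mm 0.9
pi
up [-0.6, 0.64, 0.92, 1.73, -0.57, 1.07, 0.46] err 0.0 0.0
mid [-0.75, 0.47, 0.59, 1.86, -0.32, 0.91, 1.22] err 0.0 0.0
pre [-0.67, 0.5, 0.12, 1.87, -0.08, 0.77, 2.29] err 0.0 0.0
grasp [-0.66, 0.61, 0.1, 1.94, -0.1, 0.59, 2.31] err 0.0 0.0
lift [-0.68, 0.44, 0.13, 1.81, -0.07, 0.9, 2.28] err 0.0 0.0
via [-0.17, 0.45, 0.02, 1.73, -0.01, 0.97, 2.94] err 0.0 0.0
h215 [-0.38, 0.37, 0.23, 2.09, 0.19, 0.23, 2.55] err 13.9 0.05
h138 [-0.33, 0.52, 0.2, 2.07, 0.3, 0.23, 2.44] err 48.4 0.176
turn.7 [-0.36, 0.52, 0.24, 2.06, -0.07, 0.23, 2.08] err 48.0 0.175
turn [-0.42, 0.53, 0.32, 2.06, -0.67, 0.23, 1.97] err 41.7 0.152
-pi/2
up [-0.6, 0.64, 0.92, 1.73, -0.57, 1.07, 0.46] err 0.0 0.0
pre [-1.2, 0.71, 1.02, 1.88, -0.73, 0.98, -0.19] err 0.0 0.0
grasp [-1.14, 0.8, 0.91, 1.95, -0.86, 0.84, -0.09] err 0.0 0.0
lift [-1.24, 0.65, 1.08, 1.82, -0.65, 1.08, -0.26] err 0.0 0.0
via [-0.87, 0.79, 1.32, 1.74, -0.8, 1.27, -0.97] err 0.0 0.0
h2
[... 169 characters left out ...]
1.59] err 24.5 0.096
turn [-0.5, 0.56, 0.46, 2.05, -1.1, 0.23, -2.29] err 24.5 0.096
-pi/2b
up [-0.6, 0.64, 0.92, 1.73, -0.57, 1.07, 0.46] err 0.0 0.0
mid [-0.75, 0.47, 0.59, 1.86, -0.32, 0.91, 1.22] err 0.0 0.0
pre [-0.67, 0.5, 0.12, 1.87, -0.08, 0.77, 2.29] err 0.0 0.0
grasp [-0.66, 0.61, 0.1, 1.94, -0.1, 0.59, 2.31] err 0.0 0.0
lift [-0.68, 0.44, 0.13, 1.81, -0.07, 0.9, 2.28] err 0.0 0.0
via [0.49, 0.67, -1.1, 1.71, 0.64, 1.17, 2.94] err 3.7 0.935
h215 [0.6, 0.68, -1.25, 2.06, 1.42, 0.87, 2.94] err 7.2 0.093
h138 [0.52, 0.82, -1.15, 2.03, 1.6, 0.87, 2.93] err 0.0 0.0
turn.7 [0.53, 0.83, -1.17, 2.03, 1.61, 0.89, 2.21] err 0.0 0.0
turn [0.54, 0.84, -1.19, 2.03, 1.61, 0.91, 1.51] err 0.0 0.0
```

```bash
cat > s.py <<'E'
from plan import *
p=np.load('p.npy'); q0=np.array(robot.sense()['joint_pos'])
up=(fw([-60,-60,330]),tool(FY+np.pi/2)); hy=KY+np.pi
q1=chain(q0,[('up',up),('mid',(np.array([.5,.15,.33]),tool(KY+np.pi/2))),('pre',(HP+[0,0,.28],tool(hy))),('grasp',(HP+[0,0,.205],tool(hy))),('lift',(HP+[0,0,.33],tool(hy)))],p,0)
def mar(q): return np.minimum(q-LO,HI-q).min()
for dy in(np.pi,3*np.pi/2):
  for de in(0.,.3,.6,.9):
    for pos in([-80,0,350],[-150,-40,350],[-150,-100,350]):
      q=q1; y=FY+np.pi/2+dy+de; out=[]
      q=chain(q,[('',(fw(pos),tool(hy))),('',(fw(pos),tool((y+hy)/2))),('',(fw(pos),tool(y)))],p,0)
      for n,(P,Rt) in[('h215',seat(215,-.18,dy)),('h138',seat(138,-.18,dy)),('t',seat(138,-.9,dy)),('t2',seat(138,-1.6,dy)),('b',seat(215,-1.6,dy))]:
        q,e,w=sim(q,P,Rt,p,80); out.append((n,round(e,1),round(mar(q),2)))
        if n=='h138': qq=q
      print(round(dy,2),de,pos,out,qq.round(2).tolist())
E
python3 s.py
```

```text
3.14 0.0 [-80, 0, 350] [('h215', np.float64(13.9), np.float64(0.0)), ('h138', np.float64(48.4), np.float64(0.0)), ('t', np.float64(48.0), np.float64(0.0)), ('t2', np.float64(41.7), np.float64(0.0)), ('b', np.float64(2.2), np.float64(0.0))] [-0.33, 0.52, 0.2, 2.07, 0.3, 0.23, 2.44]
3.14 0.0 [-150, -40, 350] [('h215', np.float64(11.8), np.float64(0.0)), ('h138', np.float64(46.1), np.float64(0.0)), ('t', np.float64(47.3), np.float64(0.0)), ('t2', np.float64(48.3), np.float64(0.0)), ('b', np.float64(10.1), np.float64(0.0))] [-0.29, 0.52, 0.15, 2.07, 0.64, 0.23, 2.1]
3.14 0.0 [-150, -100, 350] [('h215', np.float64(4.6), np.float64(0.0)), ('h138', np.float64(10.8), np.float64(0.0)), ('t', np.float64(0.0), np.float64(0.0)), ('t2', np.float64(0.0), np.float64(0.0)), ('b', np.float64(0.0), np.float64(0.12))] [-0.08, 0.52, -0.14, 2.06, 1.33, 0.23, 1.45]
3.14 0.3 [-80, 0, 350] [('h215', np.float64(1.2), np.float64(0.0)), ('h138', np.float64(1.3), np.float64(0.0)), ('t', np.float64(0.0), np.float64(0.0)), ('t2', np.float64(0.0), np.float64(0.0)), ('b', np.float64(0.0), np.float64(0.12))] [-0.03,
[... 5036 characters left out ...]
), ('t2', np.float64(0.0), np.float64(0.06)), ('b', np.float64(0.0), np.float64(0.0))] [0.52, 0.82, -1.15, 2.03, 1.6, 0.87, 2.93]
4.71 0.9 [-150, -40, 350] [('h215', np.float64(7.2), np.float64(0.0)), ('h138', np.float64(0.0), np.float64(0.01)), ('t', np.float64(0.0), np.float64(0.08)), ('t2', np.float64(0.0), np.float64(0.06)), ('b', np.float64(0.0), np.float64(0.0))] [0.52, 0.82, -1.15, 2.03, 1.6, 0.87, 2.93]
4.71 0.9 [-150, -100, 350] [('h215', np.float64(7.2), np.float64(0.0)), ('h138', np.float64(0.0), np.float64(0.01)), ('t', np.float64(0.0), np.float64(0.08)), ('t2', np.float64(0.0), np.float64(0.06)), ('b', np.float64(0.0), np.float64(0.0))] [0.52, 0.82, -1.15, 2.03, 1.6, 0.87, 2.93]
```

Run:
```python
from plan import *
go(np.array([.52,.12,.34]),tool(KY+np.pi/2))
```

```text
shift cm [12.64, -7.34, -13.51] turn [0.422, 0.309, -1.248] t 12.3
```

Call:
servo_tool(
  motion=[
    [0.6,[0,-3,-6],[0.05,0,0]],
    [0.6,[1,-7.3,-12],[0.1,0.05,-0.2]],
    [0.6,[4,-7.3,-13.5],[0.2,0.1,-0.4]],
    [0.6,[8,-7.3,-13.5],[0.25,0.15,-0.55]],
    [0.6,[12.6,-7.3,-13.5],[0.3,0.2,-0.75]],
    [0.6,[12.6,-7.3,-13.5],[0.37,0.26,-0.95]],
    [0.6,[12.6,-7.3,-13.5],[0.42,0.31,-1.13]],
    [0.6,[12.6,-7.3,-13.5],[0.42,0.31,-1.25]],
    [0.6,[12.6,-7.3,-13.5],[0.42,0.31,-1.25]],
  ],
)

```text
t: 13.42
position: [0.5212, 0.1199, 0.3398]
ee_rot: [0.0, 0.171, 0.985, 0.002]
contact_force: [0.4, 0.0, 0.8]
opening: 0.603
grasp_force: 0.0
```

Run:
```python
from plan import *
s=rec(); print(np.round(s['joint_pos'],2),s['position']); go(HP+[0,0,.30],tool(KY+np.pi))
```

```text
[-0.68  0.48  0.6   1.81 -0.33  0.96  1.29] [0.52122104 0.11994234 0.33982835]
shift cm [10.76, 12.66, 4.03] turn [0.003, 0.002, -1.572] t 13.425
```

Call:
servo_tool(
  motion=[
    [0.6,[3,3,1],[0,0,-0.18]],
    [0.6,[6,6,2],[0,0,-0.36]],
    [0.6,[9,10,3],[0,0,-0.54]],
    [0.6,[10.8,12.7,4],[0,0,-0.72]],
    [0.6,[10.8,12.7,4],[0,0,-0.9]],
    [0.6,[10.8,12.7,4],[0,0,-1.08]],
    [0.6,[10.8,12.7,4],[0,0,-1.26]],
    [0.6,[10.8,12.7,4],[0,0,-1.44]],
    [0.6,[10.8,12.7,4],[0,0,-1.57]],
    [0.6,[10.8,12.7,4],[0,0,-1.57]],
  ],
)

```text
t: 14.68
position: [0.462, 0.2751, 0.3004]
ee_rot: [0.001, -0.574, 0.819, 0.001]
contact_force: [0.1, -0.0, -0.3]
opening: 0.601
grasp_force: 0.0
```

Run:
```python
from plan import *
s=rec(); print(np.round(s['joint_pos'],2),s['position'])
im,d,K,T=grab('wrist'); np.savez('pics/w5.npz',im=im,d=d,K=K,T=T); P=pts(d,K,T).reshape(-1,3)
near=np.linalg.norm(P[:,:2]-HP[:2],axis=1)<.08
h=P[near&(P[:,2]>.153)&(P[:,2]<.166)&(d.ravel()>0)]; (c,sz,an)=cv2.minAreaRect((h[:,:2]*1000).astype(np.float32)); print(len(h),c,sz,an,h[:,2].mean(),h[:,2].max())
m=h[:,:2].mean(0); w,V=np.linalg.eigh(np.cov((h[:,:2]-m).T)); print('mean',m,'yaw',np.degrees(np.arctan2(V[1,1],V[0,1]))%180, 'sd mm',np.sqrt(w)*1e3)
r=P[near&(P[:,2]>.050)&(P[:,2]<.06)&(d.ravel()>0)][:,:2]
f=least_squares(lambda x:np.linalg.norm(r-x[:2],axis=1)-.0255,[*HP[:2]],loss='soft_l1',f_scale=.002); print('holder rim',len(r),f.x, np.abs(f.fun).mean())
```

```text
[-0.68  0.47  0.13  1.84 -0.08  0.83  2.29] [0.46201734 0.27505852 0.300372  ]
2021 (465.141357421875, 277.82769775390625) (89.41202545166016, 14.042678833007812) 68.02392578125 0.1594570425800371 0.16195405949602193
mean [0.46400362 0.27493722] yaw 67.9543784784334 sd mm [ 3.98163298 25.63903931]
holder rim 460 [0.46434985 0.27830624] 0.0012346329907930644
```

```bash
sed -i 's/^HP=.*/HP=np.array([.4651,.2778,0]); KY=np.deg2rad(68.0)/' plan.py
python3 - <<'E'
from plan import *
go(HP+[0,0,.205],tool(KY+np.pi))
E
```

```text
shift cm [-0.33, -0.19, 9.54] turn [0.0, 0.003, 0.035] t 14.725
```

Call:
servo_tool(
  motion=[
    [0.6,[-0.35,-0.2,0],[0,0,0.037]],
    [0.6,[-0.35,-0.2,4],[0,0,0.037]],
    [0.6,[-0.35,-0.2,8],[0,0,0.037]],
    [0.6,[-0.35,-0.2,9.5],[0,0,0.037]],
    [0.6,[-0.35,-0.2,9.5],[0,0,0.037]],
    [0.6,[-0.35,-0.2,9.5],[0,0,0.037]],
  ],
)

```text
t: 15.48
position: [0.4664, 0.2786, 0.2066]
ee_rot: [0.002, -0.56, 0.829, 0.001]
contact_force: [-0.4, 1.0, -0.4]
opening: 0.598
grasp_force: 0.0
```

Call:
servo_tool(
  motion=[
    [0,[0,0,0],[0,0,0]],
    [0,[0,0,0],[0,0,0]],
    [0,[0,0,0],[0,0,0]],
    [0,[0,0,0],[0,0,0]],
    [0,[0,0,0],[0,0,0]],
    [0,[0,0,-1.5],[0,0,0]],
  ],
  newtons=90,
)

```text
t: 16.23
position: [0.4648, 0.2777, 0.2201]
ee_rot: [-0.0, -0.56, 0.828, 0.001]
contact_force: [0.7, 0.4, -1.7]
opening: 0.143
grasp_force: 88.0
```

Run:
```python
from plan import *
s=rec(); print(np.round(s['joint_pos'],2),s['position'],s['opening'],s['grasp_force'],s['contact_force']); go(HP+[0,0,.205],tool(KY+np.pi)); go(HP+[0,0,.33],tool(KY+np.pi))
```

```text
[-0.67  0.59  0.12  1.91 -0.11  0.65  2.28] [0.46477749 0.27768828 0.22012921] 0.14304607935193706 88.0299174785614 [ 0.7391057   0.40000576 -1.74560232]
shift cm [-0.02, -0.03, 1.51] turn [0.001, 0.001, 0.003] t 16.225
shift cm [-0.03, -0.01, -10.99] turn [0.001, 0.001, 0.003] t 16.225
```

```bash
cat > s2.py <<'E'
from plan import *
p=fit(); np.save('p.npy',p); q=np.array(robot.sense()['joint_pos']); dy=np.pi; hy=KY+np.pi; V=fw([-80,0,350])
w=[('lift',(HP+[0,0,.33],tool(hy)))]
for de in(.9,1.1):
  y=FY+1.5*np.pi+de; print(de)
  q1=chain(q,w+[('v',(V,tool(hy+.4))),('v2',(V,tool(y))),('h215',seat(215,-.18,dy)),('h138',seat(138,-.18,dy)),('t',seat(138,-.9,dy)),('t2',seat(138,-1.6,dy)),('b',seat(215,-1.6,dy)),('v',(V,tool(FY+1.5*np.pi-1.0))),('pre',(HP+[0,0,.33],tool(KY+np.pi-.3))),('pre',(HP+[0,0,.21],tool(KY+np.pi-.3)))],p)
E
python3 s2.py
python3 - <<'E'
from plan import *
go(fw([-80,0,350]),tool(FY+1.5*np.pi+.9))
E
```

```text
fit [ 3.3330e-01 -1.1800e-02  3.0000e-04 -1.6900e-02  5.6060e-01  7.0000e-04
  3.8190e-01 -1.0000e-04  5.0000e-04  5.0000e-04  2.7540e-01  1.5704e+00] max mm 1.0
0.9
lift [-0.69, 0.45, 0.15, 1.79, -0.08, 0.91, 2.25] err 0.0 0.0
v [-0.08, 0.45, -0.11, 1.71, 0.06, 0.98, 2.94] err 0.0 0.0
v2 [0.57, 0.76, -1.25, 1.7, 0.77, 1.3, 2.94] err 30.1 0.199
h215 [0.4, 0.48, -0.87, 2.04, 1.21, 0.58, 1.6] err 0.0 0.0
h138 [0.31, 0.62, -0.76, 2.02, 1.46, 0.55, 1.4] err 0.0 0.0
t [0.3, 0.61, -0.73, 2.02, 1.45, 0.53, 0.68] err 0.0 0.0
t2 [0.28, 0.6, -0.69, 2.02, 1.44, 0.51, -0.01] err 0.0 0.0
b [0.36, 0.46, -0.8, 2.05, 1.18, 0.54, 0.21] err 0.0 0.0
v [0.52, 0.69, -1.17, 1.7, 0.67, 1.22, 1.28] err 0.0 0.0
pre [0.12, 0.71, -1.21, 1.77, 0.71, 1.19, 1.16] err 0.0 0.0
pre [0.04, 0.84, -1.07, 1.89, 0.9, 0.99, 1.01] err 0.0 0.0
1.1
lift [-0.69, 0.45, 0.15, 1.79, -0.08, 0.91, 2.25] err 0.0 0.0
v [-0.08, 0.45, -0.11, 1.71, 0.06, 0.98, 2.94] err 0.0 0.0
v2 [0.58, 0.77, -1.25, 1.7, 0.78, 1.31, 2.94] err 39.5 0.4
h215 [0.42, 0.48, -0.89, 2.04, 1.22, 0.59, 1.59] err 0.0 0.0
h138 [0.33, 0.62, -0.78, 2.02, 1.46, 0.56, 1.4] err 0.0 0.0
t [0.31, 0.62, -0.75, 2.02, 1.46, 0.55, 0.68] err 0.0 0.0
t2 [0.29, 0.61, -0.72, 2.02, 1.45, 0.53, -0.02] err 0.0 0.0
b [0.38, 0.46, -0.82, 2.05, 1.19, 0.55, 0.2] err 0.0 0.0
v [0.53, 0.69, -1.18, 1.7, 0.68, 1.23, 1.27] err 0.0 0.0
pre [0.13, 0.71, -1.22, 1.77, 0.72, 1.19, 1.15] err 0.0 0.0
pre [0.05, 0.85, -1.08, 1.89, 0.91, 1.0, 1.0] err 0.0 0.0
shift cm [16.73, -16.48, -13.02] turn [0.001, 0.001, -1.232] t 16.225
```

Call:
servo_tool(
  motion=[
    [0,[0,0,-6],[0,0,0]],
    [0,[0,0,-11],[0,0,0]],
    [0,[4,-4,-13],[0,0,-0.12]],
    [0,[8,-8,-13],[0,0,-0.24]],
    [0,[12,-12,-13],[0,0,-0.36]],
    [0,[15,-15,-13],[0,0,-0.45]],
    [0,[16.7,-16.5,-13],[0,0,-0.6]],
    [0,[16.7,-16.5,-13],[0,0,-0.75]],
    [0,[16.7,-16.5,-13],[0,0,-0.9]],
    [0,[16.7,-16.5,-13],[0,0,-1.08]],
  ],
)

```text
t: 17.48
position: [0.5554, 0.062, 0.3491]
ee_rot: [0.001, 0.898, -0.439, 0.001]
contact_force: [-0.5, 1.7, -4.5]
opening: 0.146
grasp_force: 88.2
```

```bash
cat > s3.py <<'E'
from plan import *
s=rec(); p=np.load('p.npy'); q=np.array(s['joint_pos']); dy=np.pi; print(q.round(2),s['position'],s['t'])
chain(q,[('h215',seat(215,-.18,dy)),('h138',seat(138,-.18,dy)),('t',seat(138,-.9,dy)),('t2',seat(138,-1.6,dy))],p)
go(*seat(222,-.18,dy))
E
python3 s3.py
```

```text
[ 0.55  0.73 -1.24  1.7   0.72  1.26  2.94] [0.55541054 0.06195111 0.3491039 ] 17.475
h215 [0.36, 0.46, -0.8, 2.05, 1.18, 0.54, 1.63] err 0.0 0.0
h138 [0.27, 0.6, -0.68, 2.03, 1.44, 0.5, 1.41] err 0.0 0.0
t [0.24, 0.58, -0.63, 2.03, 1.42, 0.47, 0.69] err 0.0 0.0
t2 [0.21, 0.57, -0.59, 2.03, 1.41, 0.44, 0.0] err 0.0 0.0
shift cm [1.65, -1.77, 1.29] turn [0.521, 0.139, 0.871] t 17.475
```

Call:
servo_tool(
  motion=[
    [0,[0.3,-0.3,-1],[0.09,0.02,0.15]],
    [0,[0.6,-0.6,-1],[0.17,0.046,0.29]],
    [0,[0.8,-0.9,-0.5],[0.26,0.07,0.435]],
    [0,[1.1,-1.2,0.3],[0.35,0.09,0.58]],
    [0,[1.4,-1.5,0.8],[0.435,0.116,0.725]],
    [0,[1.65,-1.77,1.3],[0.521,0.139,0.871]],
    [0,[1.65,-1.77,1.3],[0.521,0.139,0.871]],
    [0,[1.65,-1.77,1.3],[0.521,0.139,0.871]],
  ],
)

```text
t: 18.48
position: [0.5793, 0.0609, 0.3354]
ee_rot: [0.193, -0.599, 0.758, -0.17]
contact_force: [0.5, 0.7, -1.7]
opening: 0.14
grasp_force: 88.4
```

Run:
```python
from plan import *
s=rec(); print(np.round(s['joint_pos'],2),wf(s['position']),s['t'])
im,d,K,T=grab('wrist'); np.savez('pics/w6.npz',im=im,d=d,K=K,T=T)
P=pts(d,K,T); Rt=rot(s['ee_rot']); Q=Rt.inv().apply((P.reshape(-1,3)-s['position']))*1e3
k=(np.abs(Q[:,0])<25)&(np.abs(Q[:,1])<25)&(Q[:,2]>160)&(Q[:,2]<205)&(d.ravel()>0)
print('foot pts (tool frame)',k.sum(),np.percentile(Q[k],[1,50,99],axis=0).round(1).tolist())
a1=cv2.resize(im[:,:,::-1],None,fx=1.4,fy=1.4); cv2.imwrite('pics/w6.png',a1)
dv,dR=seat(222,-.18,np.pi); go(dv,dR)
w=wf(P[k.reshape(d.shape)]) 
# mouth rim points: near mouth plane in fixture frame
W=wf(P.reshape(-1,3)); r=W-M; h=r@a; rho=np.linalg.norm(r-np.outer(h,a),axis=1); m=(np.abs(h)<4)&(rho<30)&(rho>17)&(d.ravel()>0)
x2=np.array([-.866,0,-.5]); X=np.c_[r[m]@x2,r[m][:,1]]; print('rim',m.sum(),h[m].mean()); f=least_squares(lambda x:np.linalg.norm(X-x[:2],axis=1)-23.7,[0,0],loss='soft_l1'); print('rim centre err (x2,y) mm',f.x, np.degrees(np.arctan2(X[:,1],X[:,0])).min(),np.degrees(np.arctan2(X[:,1],X[:,0])).max())
```

```text
[ 0.36  0.44 -0.79  2.05  1.15  0.53  1.64] [-56.35837054   1.10814186 335.35973734] 18.475
foot pts (tool frame) 1 [[-0.5, 14.1, 167.8], [-0.5, 14.1, 167.8], [-0.5, 14.1, 167.8]]
shift cm [0.1, -0.07, -0.08] turn [0.002, -0.002, -0.003] t 18.525
rim 608 1.0680899902843313
rim centre err (x2,y) mm [ 0.66847617 -1.15402153] -179.93596296200752 179.93608615085031
```

View pics/w6.png

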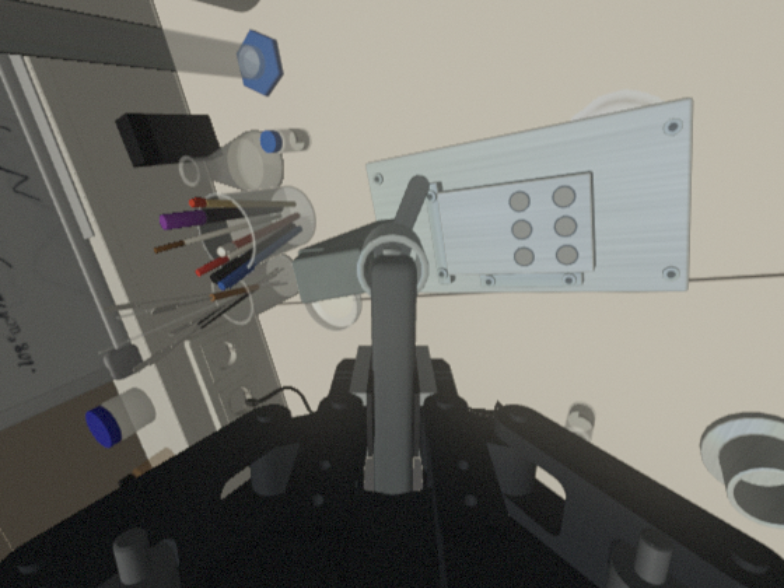

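```bash
sed -i 's/M=np.array(\[55,0,144\])/M=np.array([55,-1.2,144])/' plan.py
python3 - <<'E'
from plan import *
for h in(222,160,138): go(*seat(h,-.18,np.pi))
E
```

```text
shift cm [0.21, -0.09, -0.08] turn [0.002, -0.002, -0.003] t 18.525
shift cm [0.2, -0.11, 6.12] turn [0.002, -0.002, -0.003] t 18.525
shift cm [0.2, -0.11, 8.32] turn [0.002, -0.002, -0.003] t 18.525
```

Call:
servo_tool(
  motion=[
    [0,[0.2,-0.1,0],[0,0,0]],
    [0,[0.2,-0.1,0.8],[0,0,0]],
    [0,[0.2,-0.1,2],[0,0,0]],
    [0,[0.2,-0.1,3.2],[0,0,0]],
    [0,[0.2,-0.1,4.4],[0,0,0]],
    [0,[0.2,-0.1,5.2],[0,0,0]],
    [0,[0.2,-0.1,5.8],[0,0,0]],
    [0,[0.2,-0.1,6],[0,0,0]],
    [0,[0.2,-0.1,6],[0,0,0]],
  ],
)

```text
t: 19.65
position: [0.6099, 0.0576, 0.2832]
ee_rot: [0.194, -0.599, 0.758, -0.169]
contact_force: [-0.3, -0.4, -1.9]
opening: 0.144
grasp_force: 88.5
```

Call:
servo_tool(
  motion=[
    [0,[0,0,0.3],[0,0,0]],
    [0,[0,0,0.6],[0,0,0]],
    [0,[0,0,0.8],[0,0,0]],
    [0,[0,0,1],[0,0,0]],
    [0,[0,0,1.2],[0,0,0]],
    [0,[0,0,1.2],[0,0,0]],
  ],
)

```text
t: 20.4
position: [0.6158, 0.0572, 0.2726]
ee_rot: [0.194, -0.599, 0.758, -0.169]
contact_force: [-0.1, 0.7, -3.2]
opening: 0.144
grasp_force: 88.5
```

```bash
cat > st.py <<'E'
from plan import *
s=rec(); r=wf(s['position'])-M; x2=np.array([-.866,0,-.5]); F=R.from_euler('z',-FY).apply(s['contact_force'])
print('h %.1f x2 %.1f y %.1f'%(r@a,r@x2,r[1]),'F axial %.1f x2 %.1f y %.1f'%(F@a,F@x2,F[1]),'t',s['t'],'open',s['opening'],'torque',np.round(s['ft_torque'],2),np.round(s['joint_pos'],2))
Rt=rot(s['ee_rot']); 
for tw in(-.18,): print('twist err',(Rt.inv()*seat(138,tw,np.pi)[1]).as_rotvec().round(3))
E
python3 st.py
```

```text
h 148.7 x2 0.3 y 0.4 F axial -2.7 x2 1.7 y 0.7 t 20.4 open 0.1436059039120986 torque [-0.01  0.7  -0.01] [ 0.27  0.57 -0.68  2.03  1.4   0.49  1.44]
twist err [ 0.003 -0.    -0.003]
```

Call:
servo_tool(
  motion=[
    [0,[0,0,0.3],[0,0,0]],
    [0,[0,0,0.5],[0,0,0]],
    [0,[0,0,0.7],[0,0,0]],
    [0,[0,0,0.9],[0,0,0]],
    [0,[0,0,1],[0,0,0]],
    [0,[0,0,1],[0,0,0]],
  ],
)

```text
t: 21.15
position: [0.6205, 0.0575, 0.2655]
ee_rot: [0.194, -0.599, 0.758, -0.17]
contact_force: [-8.2, -1.0, 10.8]
opening: 0.145
grasp_force: 90.9
```

```bash
python3 st.py
```

```text
h 140.2 x2 -0.1 y 1.0 F axial 13.4 x2 1.6 y -1.4 t 21.15 open 0.14464035117243332 torque [-0.24  1.23 -0.12] [ 0.26  0.59 -0.67  2.03  1.43  0.49  1.41]
twist err [ 0.001 -0.    -0.003]
```

Call:
servo_tool(
  motion=[
    [0,[0,0,-0.1],[0,0,0.12]],
    [0,[0,0,-0.1],[0,0,0.24]],
    [0,[0,0,-0.1],[0,0,0.36]],
    [0,[0,0,-0.1],[0,0,0.48]],
    [0,[0,0,-0.1],[0,0,0.6]],
    [0,[0,0,-0.1],[0,0,0.72]],
    [0,[0,0,-0.1],[0,0,0.84]],
    [0,[0,0,-0.1],[0,0,0.96]],
    [0,[0,0,-0.1],[0,0,1.05]],
    [0,[0,0,-0.1],[0,0,1.05]],
  ],
)

```text
t: 22.4
position: [0.6208, 0.0569, 0.2658]
ee_rot: [0.253, -0.139, 0.956, -0.05]
contact_force: [-1.9, -1.5, 5.5]
opening: 0.145
grasp_force: 89.5
```

```bash
python3 st.py
```

```text
h 140.4 x2 -0.5 y 0.4 F axial 5.7 x2 -1.2 y -1.6 t 22.4 open 0.14473899256238412 torque [-0.33  0.48 -0.05] [ 0.22  0.57 -0.59  2.03  1.41  0.44  0.38]
twist err [ 0.000e+00 -1.000e-03 -1.052e+00]
```

Call:
servo_tool(
  motion=[
    [0,[0,0,0],[0,0,0.08]],
    [0,[0,0,0],[0,0,0.16]],
    [0,[0,0,0],[0,0,0.22]],
    [0,[0,0,0],[0,0,0.28]],
    [0,[0,0,0],[0,0,0.34]],
    [0,[0,0,0],[0,0,0.4]],
    [0,[0,0,0],[0,0,0.4]],
  ],
)

```text
t: 23.28
position: [0.6207, 0.0568, 0.2658]
ee_rot: [0.258, 0.052, 0.965, 0.001]
contact_force: [-3.3, -0.9, 4.6]
opening: 0.144
grasp_force: 89.8
```

```bash
python3 st.py
```

```text
h 140.3 x2 -0.4 y 0.2 F axial 5.6 x2 0.5 y -1.0 t 23.275 open 0.14381275497597365 torque [-0.73  0.51  0.27] [ 0.19  0.56 -0.56  2.03  1.4   0.42 -0.02]
twist err [-0.000e+00 -1.000e-03 -1.449e+00]
```

Run:
```python
from plan import *
s=robot.sense(); A=R.from_euler('z',FY).apply(a); print('axis torque',np.dot(s['ft_torque'],A))
im,d,K,T=grab('wrist'); np.savez('pics/w7.npz',im=im,d=d,K=K,T=T); W=wf(pts(d,K,T).reshape(-1,3)); o=np.array([95,-1.2,74.7]); x2=np.array([-.866,0,-.5])
r=W-o; h=r@a; dark=im.reshape(-1,3).max(1)<110
k=(d.ravel()>0)&(np.abs(h-7.5)<3)&(np.hypot(r@x2,r[:,1])<75)&(np.hypot(r@x2,r[:,1])>30)&(W[:,2]>36)
X=np.c_[(r@x2)[k],r[k][:,1]]; print(k.sum()); 
if k.sum()>20: print('mean ang',np.arctan2(X[:,0].mean(),-X[:,1].mean()),X.min(0),X.max(0), np.hypot(*X.T).max())
```

```text
axis torque 0.6095944799916015
809
mean ang 1.5952381003326397 [28.73175633 -7.93120273] [70.64674622 10.15079259] 70.66001051681336
```

Call:
servo_tool(
  motion=[
    [0,[0,0,0],[0,0,0.05]],
    [0,[0,0,0],[0,0,0.1]],
    [0,[0,0,0],[0,0,0.1]],
  ],
)

```text
t: 23.7
position: [0.6207, 0.0568, 0.2658]
ee_rot: [0.258, 0.1, 0.961, 0.014]
contact_force: [-3.2, -2.0, 6.0]
opening: 0.146
grasp_force: 89.8
```

```bash
python3 - <<'E'
from plan import *
s=robot.sense(); A=R.from_euler('z',FY).apply(a); print('axis torque',np.dot(s['ft_torque'],A))
im,d,K,T=grab('wrist'); W=wf(pts(d,K,T).reshape(-1,3)); o=np.array([95,-1.2,74.7]); x2=np.array([-.866,0,-.5])
r=W-o; h=r@a
k=(d.ravel()>0)&(np.abs(h-7.5)<3)&(np.hypot(r@x2,r[:,1])<75)&(np.hypot(r@x2,r[:,1])>30)&(W[:,2]>36)
X=np.c_[(r@x2)[k],r[k][:,1]]; print('mean ang',np.arctan2(X[:,0].mean(),-X[:,1].mean()),X.min(0),X.max(0))
E
python3 st.py
```

```text
axis torque 0.6494217809145632
mean ang 1.5980940809306756 [29.18843086 -7.76977382] [70.59964761 10.22272885]
h 140.4 x2 -0.4 y 0.2 F axial 6.2 x2 0.4 y -2.1 t 23.75 open 0.14449705355548764 torque [-0.74  0.5   0.29] [ 0.19  0.56 -0.55  2.03  1.39  0.42 -0.11]
twist err [-0.000e+00 -1.000e-03 -1.549e+00]
```

Call:
servo_tool(
  motion=[
    [0,[0,0,0],[0,0,-0.12]],
    [0,[0,0,0],[0,0,-0.24]],
    [0,[0,0,0],[0,0,-0.27]],
    [0,[0,0,-0.5],[0,0,-0.27]],
    [0,[0,0,-1.2],[0,0,-0.27]],
    [0,[0,0,-2.2],[0,0,-0.27]],
    [0,[0,0,-3.4],[0,0,-0.27]],
    [0,[0,0,-5],[0,0,-0.27]],
    [0,[0,0,-7],[0,0,-0.27]],
    [0,[0,0,-9],[0,0,-0.27]],
  ],
)

```text
t: 25.0
position: [0.575, 0.0593, 0.343]
ee_rot: [0.256, -0.029, 0.966, -0.02]
contact_force: [-0.3, -0.4, -1.5]
opening: 0.142
grasp_force: 97.8
```

```bash
python3 st.py
python3 - <<'E'
from plan import *
im,d,K,T=grab('wrist'); np.savez('pics/w8.npz',im=im,d=d,K=K,T=T); s=robot.sense()
W=wf(pts(d,K,T).reshape(-1,3)); o=np.array([95,-1.2,74.7]); x2=np.array([-.866,0,-.5])
r=W-o; h=r@a
k=(d.ravel()>0)&(np.abs(h-7.5)<3)&(np.hypot(r@x2,r[:,1])<75)&(np.hypot(r@x2,r[:,1])>30)&(W[:,2]>36)
X=np.c_[(r@x2)[k],r[k][:,1]]; print('bar ang',np.arctan2(X[:,0].mean(),-X[:,1].mean()))
# handle angle in the tool frame
Q=rot(s['ee_rot']).inv().apply(pts(d,K,T).reshape(-1,3)-s['position'])*1e3
for lo,hi,rad in((44,50,50),(172,196,22),(70,160,12)):
    k=(d.ravel()>0)&(Q[:,2]>lo)&(Q[:,2]<hi)&(np.hypot(Q[:,0],Q[:,1])<rad)
    if k.sum()>30: print(lo,hi,k.sum(),np.percentile(Q[k],[2,50,98],axis=0).round(1).tolist())
k=(d.ravel()>0)&(Q[:,2]>44)&(Q[:,2]<50)&(np.abs(Q[:,1])<12)&(Q[:,0]>13)&(Q[:,0]<48)
if k.sum()>30: print('handle yaw in tool',np.arctan(np.polyfit(Q[k,0],Q[k,1],1)[0]),np.polyfit(Q[k,0],Q[k,1],1)[1])
p=np.load('p.npy'); q=np.array(s['joint_pos']); V=fw([-80,0,350])
chain(q,[('v',(V,tool(KY+np.pi-1.57-.2))),('pre',(HP+[0,0,.33],tool(KY+np.pi-1.2))),('dn',(HP+[0,0,.205],tool(KY+np.pi-1.2)))],p); go(V,tool(KY+np.pi-1.57))
print(np.degrees(rot(s['ee_rot']).as_euler('ZYX')))
E
```

```text
h 230.1 x2 0.6 y 0.5 F axial -1.2 x2 1.0 y -0.4 t 25.0 open 0.14187297948532057 torque [ 0.05  0.74 -0.03] [ 0.32  0.41 -0.73  2.05  1.07  0.5   0.44]
twist err [ 0.003 -0.003 -1.282]
bar ang 1.4531346131818157
44 50 4780 [[-32.8, -12.1, 45.3], [11.0, 0.7, 48.8], [44.7, 14.1, 49.9]]
handle yaw in tool -0.0022107265384339967 0.5449212043764896
v [0.35, 0.55, -0.8, 1.7, 0.44, 1.08, 0.4] err 0.0 0.0
pre [0.0, 0.59, -0.93, 1.77, 0.54, 1.06, 0.43] err 0.0 0.0
dn [-0.09, 0.73, -0.8, 1.9, 0.72, 0.82, 0.28] err 0.0 0.0
shift cm [1.41, 0.17, -1.38] turn [0.06, 0.523, 0.433] t 25.05
[-175.59718603   29.74822437 -176.43644109]
```

Run:
```python
from plan import *
o=np.array([95,-1.2,74.7]); x2=np.array([-.866,0,-.5])
for n in('w7','w8'):
    f=np.load(f'pics/{n}.npz'); W=wf(pts(f['d'],f['K'],f['T']).reshape(-1,3)); r=W-o; h=r@a; X=r@x2; Y=r[:,1]; k=(f['d'].ravel()>0)&(np.abs(h-7.5)<4)&(X>25)&(X<76)&(np.abs(Y)<40)&(W[:,2]>36)
    print(n,k.sum(),[(b,*np.percentile(Y[k&(np.abs(X-b)<3)],[3,50,97]).round(1),int((k&(np.abs(X-b)<3)).sum())) for b in range(30,76,6) if (k&(np.abs(X-b)<3)).sum()>5])
f=np.load('pics/w8.npz'); c=f['T'][:3,3]; print('cam',wf(c))
```

```text
w7 883 [(30, np.float64(-7.1), np.float64(1.2), np.float64(9.3), 114), (36, np.float64(-7.4), np.float64(1.0), np.float64(9.6), 121), (42, np.float64(-7.0), np.float64(1.5), np.float64(9.9), 124), (48, np.float64(-7.6), np.float64(1.0), np.float64(9.3), 121), (54, np.float64(-7.2), np.float64(1.2), np.float64(9.7), 125), (60, np.float64(-6.9), np.float64(1.2), np.float64(9.9), 128), (66, np.float64(-6.4), np.float64(1.3), np.float64(8.5), 111), (72, np.float64(-3.1), np.float64(0.9), np.float64(4.7), 12)]
w8 512 [(30, np.float64(-12.0), np.float64(-3.2), np.float64(5.5), 71), (36, np.float64(-12.7), np.float64(-4.0), np.float64(4.9), 72), (42, np.float64(-13.3), np.float64(-4.5), np.float64(4.2), 76), (48, np.float64(-13.9), np.float64(-6.2), np.float64(2.2), 69), (54, np.float64(-14.5), np.float64(-6.5), np.float64(1.6), 72), (60, np.float64(-15.2), np.float64(-7.5), np.float64(0.9), 70), (66, np.float64(-14.7), np.float64(-7.7), np.float64(-0.4), 60)]
cam [-157.72551736   -7.65438434  368.77273822]
```

Run:
```python
from plan import *
o=np.array([95,-1.2,74.7]); x2=np.array([-.866,0,-.5])
for n in('w1','w3','w4','w6','w7','w8'):
    f=np.load(f'pics/{n}.npz'); W=wf(pts(f['d'],f['K'],f['T']).reshape(-1,3)); r=W-o; h=r@a; X=r@x2; Y=r[:,1]; rho=np.hypot(X,Y)
    k=(f['d'].ravel()>0)&(np.abs(h-7.5)<4)&(rho>28)&(rho<76)&(W[:,2]>36)&(X>-20)&(Y<15)&(f['im'].reshape(-1,3).max(1)<130)
    if k.sum()<30: print(n,k.sum()); continue
    c,sz,an=cv2.minAreaRect(np.c_[X[k],Y[k]].astype(np.float32)); P=np.c_[X[k],Y[k]]; w,V=np.linalg.eigh(np.cov(P.T)); v=V[:,1]*np.sign(V[0,1])
    print(n,k.sum(),'mean ang %.3f'%np.arctan2(P[:,0].mean(),-P[:,1].mean()),'pca %.3f'%np.arctan2(v[0],-v[1]),'rect',np.round(sz,1),np.round(an,1),'h',h[k].mean().round(1),'rho max',rho[k].max().round(1))
```

```text
w1 280 mean ang 0.618 pca 0.130 rect [18.1 30.5] 32.9 h 8.4 rho max 68.5
w3 378 mean ang 0.678 pca 2.969 rect [18.2  5.1] 81.1 h 7.8 rho max 69.3
w4 562 mean ang 0.578 pca 0.624 rect [17.8 29.6] 32.1 h 8.6 rho max 68.9
w6 498 mean ang 0.577 pca 0.568 rect [17.9 41.1] 32.6 h 8.5 rho max 68.4
w7 836 mean ang 1.596 pca 1.574 rect [43. 18.] 0.5 h 8.5 rho max 69.8
w8 472 mean ang 1.454 pca 1.430 rect [17.6 41.2] 83.7 h 8.4 rho max 68.8
```

Run:
```python
from plan import *
L=load()
def toolpose(n):
    # tool pose from camera pose via fixed mounting
    C=np.eye(4); C[:3,:3]=np.array([[0,-.958,-.286],[1,0,0],[0,-.286,.958]]); C[:3,3]=[.0726,.0011,-.071]
    return np.load(f'pics/{n}.npz')['T']@np.linalg.inv(C)
for n in('w6','w7','w8'):
    f=np.load(f'pics/{n}.npz'); Tt=toolpose(n); Q=(pts(f['d'],f['K'],f['T']).reshape(-1,3)-Tt[:3,3])@Tt[:3,:3]*1e3
    ok=(f['d'].ravel()>0)&(Q[:,2]>40)&(Q[:,2]<56)&(np.abs(Q[:,1])<16)
    for b in(20,28,36,42):
        k=ok&(np.abs(Q[:,0]-b)<3); y=Q[k,1]; print(n,b,k.sum(),np.percentile(y,[2,50,98]).round(1) if k.sum() else '',np.median(Q[k,2]).round(1) if k.sum() else '',end=' | ')
    k=ok&(Q[:,0]>15)&(Q[:,0]<50); print('xmax',np.percentile(Q[k,0],99))
    k=(f['d'].ravel()>0)&(Q[:,2]>90)&(Q[:,2]<205)&(np.hypot(Q[:,0],Q[:,1])<24); print('   lower pts',k.sum(),[(b,np.percentile(Q[k&(np.abs(Q[:,2]-b)<6)],[2,98],axis=0)[:,:2].round(1).tolist()) for b in(110,150,175,190) if (k&(np.abs(Q[:,2]-b)<6)).sum()>8])
```

```text
w6 20 414 [-5.7  0.9  7.9] 46.6 | w6 28 421 [-5.5  0.9  7.8] 46.6 | w6 36 450 [-5.4  1.4  8.1] 46.5 | w6 42 473 [-5.3  1.3  8. ] 46.6 | xmax 46.318875597402666
   lower pts 1 []
w7 20 401 [-5.7  0.9  7.5] 46.6 | w7 28 415 [-6.   0.9  7.4] 46.6 | w7 36 449 [-6.3  0.5  7.2] 46.6 | w7 42 477 [-6.2  0.5  7.2] 46.7 | xmax 46.41023923070718
   lower pts 1098 [(150, [[-14.6, -20.1], [3.4, 21.5]]), (175, [[-13.8, -20.0], [1.3, 21.5]]), (190, [[-12.6, -19.9], [0.4, 21.5]])]
w8 20 412 [-5.7  1.1  8. ] 46.6 | w8 28 423 [-5.5  1.4  7.8] 46.6 | w8 36 436 [-5.4  1.3  7.7] 46.4 | w8 42 491 [-5.6  1.3  8. ] 46.6 | xmax 46.44164867679504
   lower pts 5 []
```

Call:
servo_tool(
  motion=[
    [0,[0,0,1.5],[0,0,-0.05]],
    [0,[0,0,3.5],[0,0,-0.1]],
    [0,[0,0,5.5],[0,0,-0.1]],
    [0,[0,0,6.8],[0,0,-0.1]],
    [0,[0,0,7.6],[0,0,-0.1]],
    [0,[0,0,8.2],[0,0,-0.1]],
    [0,[0,0,8.7],[0,0,-0.1]],
    [0,[0,0,9],[0,0,-0.1]],
    [0,[0,0,9],[0,0,-0.1]],
  ],
)

```text
t: 26.18
position: [0.6207, 0.057, 0.2657]
ee_rot: [0.256, -0.077, 0.963, -0.033]
contact_force: [-2.6, -1.5, 5.5]
opening: 0.149
grasp_force: 99.0
```

```bash
cat > bar.py <<'E'
from plan import *
o=np.array([95,-1.2,74.7]); x2=np.array([-.866,0,-.5]); A=R.from_euler('z',FY).apply(a)
s=robot.sense(); tw=(rot(s['ee_rot']).inv()*seat(138,-.18,np.pi)[1]).as_rotvec()[2]; r0=wf(s['position'])-M; F=R.from_euler('z',-FY).apply(s['contact_force'])
im,d,K,T=grab('wrist'); W=wf(pts(d,K,T).reshape(-1,3)); r=W-o; h=r@a; X=r@x2; Y=r[:,1]; rho=np.hypot(X,Y)
k=(d.ravel()>0)&(np.abs(h-7.5)<4)&(rho>28)&(rho<76)&(W[:,2]>36)&(X>-20)&(im.reshape(-1,3).max(1)<130); P=np.c_[X[k],Y[k]]
w,V=np.linalg.eigh(np.cov(P.T)); v=V[:,1]*np.sign(V[0,1]); print('bar mean %.3f pca %.3f n %d'%(np.arctan2(P[:,0].mean(),-P[:,1].mean()),np.arctan2(v[0],-v[1]),k.sum()),'key twist %.3f'%-tw,'axis torque %.2f'%np.dot(s['ft_torque'],A),'h %.1f x2 %.1f y %.1f'%(r0@a,r0@x2,r0[1]),'Fax %.1f Fx2 %.1f Fy %.1f'%(F@a,F@x2,F[1]),'t',s['t'])
E
python3 bar.py
```

```text
bar mean 1.451 pca 1.432 n 831 key twist 1.183 axis torque 0.09 h 140.3 x2 -0.4 y 0.4 Fax 6.0 Fx2 -0.6 Fy -1.6 t 26.175
```

Call:
servo_tool(
  motion=[
    [0,[0,0,0],[0,0,0.08]],
    [0,[0,0,0],[0,0,0.16]],
    [0,[0,0,0],[0,0,0.2]],
    [0,[0,0,0],[0,0,0.2]],
  ],
)

```text
t: 26.72
position: [0.6206, 0.0568, 0.2657]
ee_rot: [0.258, 0.02, 0.966, -0.008]
contact_force: [-3.6, -0.2, 6.1]
opening: 0.146
grasp_force: 99.1
```

```bash
python3 bar.py
```

```text
bar mean 1.596 pca 1.569 n 828 key twist 1.382 axis torque 0.40 h 140.3 x2 -0.4 y 0.3 Fax 7.0 Fx2 0.0 Fy -0.4 t 26.725
```

Call:
servo_tool(
  motion=[
    [0,[0,0,0],[0,0,0.07]],
    [0,[0,0,0],[0,0,0.15]],
    [0,[0,0,0],[0,0,0.15]],
  ],
)

```text
t: 27.15
position: [0.6206, 0.0568, 0.2657]
ee_rot: [0.258, 0.092, 0.962, 0.011]
contact_force: [-3.0, -0.1, 6.6]
opening: 0.143
grasp_force: 99.2
```

```bash
python3 bar.py
```

```text
bar mean 1.597 pca 1.573 n 833 key twist 1.531 axis torque 0.53 h 140.4 x2 -0.4 y 0.2 Fax 7.2 Fx2 -0.7 Fy -0.3 t 27.15
```

Call:
servo_tool(
  motion=[
    [0,[0,0,0],[0,0,-0.06]],
    [0,[0,0,0],[0,0,-0.12]],
    [0,[0,0,0],[0,0,-0.12]],
  ],
)

```text
t: 27.58
position: [0.6206, 0.0568, 0.2658]
ee_rot: [0.258, 0.035, 0.965, -0.004]
contact_force: [-3.9, -0.8, 5.9]
opening: 0.139
grasp_force: 99.1
```

```bash
python3 bar.py
```

```text
bar mean 1.525 pca 1.503 n 832 key twist 1.413 axis torque -0.09 h 140.4 x2 -0.4 y 0.2 Fax 7.1 Fx2 0.4 Fy -1.0 t 27.575
```

Call:
servo_tool(
  motion=[
    [0,[0,0,0],[0,0,0.06]],
    [0,[0,0,0],[0,0,0.13]],
    [0,[0,0,0],[0,0,0.13]],
    [0,[0,0,0],[0,0,0.1]],
    [0,[0,0,0],[0,0,0.08]],
    [0,[0,0,0],[0,0,0.08]],
  ],
)

```text
t: 28.38
position: [0.6206, 0.0567, 0.2658]
ee_rot: [0.258, 0.073, 0.963, 0.006]
contact_force: [-3.0, -0.5, 6.1]
opening: 0.141
grasp_force: 99.1
```

```bash
python3 bar.py
```

```text
bar mean 1.595 pca 1.575 n 842 key twist 1.493 axis torque 0.08 h 140.4 x2 -0.4 y 0.2 Fax 6.8 Fx2 -0.5 Fy -0.7 t 28.375
```

Call:
servo_tool(
  motion=[
    [0,[0,0,-0.3],[0,0,0]],
    [0,[0,0,-0.8],[0,0,0]],
    [0,[0,0,-1.5],[0,0,0]],
    [0,[0,0,-2.3],[0,0,0]],
    [0,[0,0,-3.1],[0,0,0]],
    [0,[0,0,-4.5],[0,0,0]],
    [0,[0,0,-6.5],[0,0,0]],
    [0,[0,0,-8.5],[0,0,0]],
    [0,[0,0,-9.5],[0,0,0]],
  ],
)

```text
t: 29.55
position: [0.5725, 0.0597, 0.3485]
ee_rot: [0.258, 0.073, 0.963, 0.007]
contact_force: [-0.1, 0.0, -1.6]
opening: 0.146
grasp_force: 98.2
```

```bash
python3 bar.py
python3 - <<'E'
from plan import *
s=robot.sense(); print(s['opening']); p=np.load('p.npy'); q=np.array(s['joint_pos']); V=fw([-110,20,350]); Rt=rot(s['ee_rot']); x=Rt.apply([1,0,0]); y=np.arctan2(x[1],x[0]); print('tool x yaw',y)
for Y in(KY+np.pi-1.4,): 
  chain(q,[('v',(V,tool(Y))),('pre',(HP+[0,0,.33],tool(Y))),('dn',(HP+[0,0,.205],tool(Y)))],p); go(V,tool(Y)); print(Y)
E
```

```text
bar mean 1.593 pca 1.562 n 463 key twist 1.493 axis torque 0.08 h 236.1 x2 0.0 y 0.7 Fax -1.4 Fx2 0.9 Fy 0.0 t 29.55
0.14348324828027467
tool x yaw 2.974593663507237
v [0.4, 0.55, -0.94, 1.77, 0.5, 1.09, 0.64] err 0.0 0.0
pre [-0.01, 0.58, -0.91, 1.77, 0.52, 1.05, 0.25] err 0.0 0.0
dn [-0.1, 0.73, -0.77, 1.9, 0.7, 0.81, 0.1] err 0.0 0.0
shift cm [4.21, 1.62, -2.42] turn [0.069, 0.518, 0.06] t 29.6
2.928416544945937
```

Call:
servo_tool(
  motion=[
    [0,[0.5,0,-1],[0.01,0.1,0.01]],
    [0,[1.5,0.5,-1.5],[0.02,0.2,0.02]],
    [0,[2.5,1,-2],[0.04,0.3,0.035]],
    [0,[3.5,1.3,-2.4],[0.055,0.41,0.05]],
    [0,[4.2,1.6,-2.4],[0.069,0.518,0.06]],
    [0,[4.2,1.6,-2.4],[0.069,0.518,0.06]],
    [0,[4.2,1.6,-2.4],[0.069,0.518,0.06]],
  ],
)

```text
t: 30.48
position: [0.5274, 0.0816, 0.3479]
ee_rot: [-0.0, 0.106, 0.994, -0.0]
contact_force: [-1.0, -0.1, -1.6]
opening: 0.147
grasp_force: 98.1
```

Run:
```python
from plan import *
s=robot.sense(); print(np.round(s['joint_pos'],2),s['position']); Y=KY+np.pi-1.4; go(HP+[0,0,.33],tool(Y))
```

```text
[ 0.4   0.55 -0.93  1.77  0.49  1.08  0.65] [0.52737057 0.08162272 0.34791217]
shift cm [10.23, 17.86, 1.79] turn [-0.0, -0.0, 0.0] t 30.475
```

Call:
servo_tool(
  motion=[
    [0,[2.5,4.5,0],[0,0,0]],
    [0,[5,9,0.5],[0,0,0]],
    [0,[7.5,13,1],[0,0,0]],
    [0,[9.5,16.5,1.8],[0,0,0]],
    [0,[10.2,17.8,1.8],[0,0,0]],
    [0,[10.2,17.8,1.8],[0,0,0]],
    [0,[10.2,17.8,1.8],[0,0,0]],
  ],
)

```text
t: 31.35
position: [0.4663, 0.2756, 0.3305]
ee_rot: [-0.0, 0.108, 0.994, -0.0]
contact_force: [0.3, -0.4, -1.6]
opening: 0.141
grasp_force: 98.0
```

Run:
```python
from plan import *
s=rec(); print(s['position']); Y=KY+np.pi-1.4
im,d,K,T=grab('wrist'); np.savez('pics/w9.npz',im=im,d=d,K=K,T=T); P=pts(d,K,T).reshape(-1,3)
near=(np.linalg.norm(P[:,:2]-HP[:2],axis=1)<.06)&(d.ravel()>0)
r=P[near&(P[:,2]>.050)&(P[:,2]<.06)][:,:2]; f=least_squares(lambda x:np.linalg.norm(r-x[:2],axis=1)-.0253,HP[:2],loss='soft_l1',f_scale=.002); print('rim',len(r),f.x)
b=P[near&(P[:,2]>.127)&(P[:,2]<.170)]; print('foot',len(b),np.percentile(b,[2,98],axis=0).round(4).tolist() if len(b) else '')
C=np.array([[0,-.958,-.286],[1,0,0],[0,-.286,.958]])
im,d,K,T=grab('top'); P=pts(d,K,T).reshape(-1,3); near=(np.linalg.norm(P[:,:2]-HP[:2],axis=1)<.06)&(d.ravel()>0)
im,d,K,T=grab('scene'); P=pts(d,K,T).reshape(-1,3); near=(np.linalg.norm(P[:,:2]-HP[:2],axis=1)<.06)&(d.ravel()>0)
for lo,hi in((.05,.06),(.130,.145),(.145,.158),(.17,.2),(.2,.23),(.23,.255)):
    k=near&(P[:,2]>lo)&(P[:,2]<hi)
    if k.sum()>2: print('scene',lo,k.sum(),P[k].mean(0).round(4),np.percentile(P[k],[5,95],axis=0)[:,:2].round(4).tolist())
for z in(.205,): go(HP+[0,0,z],tool(Y))
```

```text
[0.46630789 0.27559478 0.33045064]
rim 378 [0.46412372 0.27960899]
foot 11 [[0.4651, 0.268, 0.1617], [0.4728, 0.2912, 0.1635]]
scene 0.05 126 [0.4628 0.276  0.0547] [[0.4385, 0.2523], [0.4879, 0.302]]
scene 0.13 48 [0.4609 0.2674 0.1398] [[0.4523, 0.2603], [0.4758, 0.2848]]
scene 0.145 53 [0.4611 0.2673 0.1518] [[0.4515, 0.2601], [0.4753, 0.2847]]
scene 0.17 47 [0.4644 0.2728 0.1847] [[0.4608, 0.2698], [0.4693, 0.2774]]
scene 0.2 48 [0.4641 0.2732 0.2148] [[0.4608, 0.2699], [0.4689, 0.2781]]
scene 0.23 41 [0.4639 0.2729 0.2421] [[0.4601, 0.2705], [0.4687, 0.2777]]
shift cm [0.14, 0.17, 12.54] turn [-0.0, -0.001, -0.003] t 31.5
```

Call:
servo_tool(
  motion=[
    [0,[0.24,0.24,1],[0,0,0]],
    [0,[0.24,0.24,4],[0,0,0]],
    [0,[0.24,0.24,6],[0,0,0]],
    [0,[0.24,0.24,7.5],[0,0,0]],
    [0,[0.24,0.24,9],[0,0,0]],
    [0,[0.24,0.24,10.5],[0,0,0]],
    [0,[0.24,0.24,11.6],[0,0,0]],
    [0,[0.24,0.24,12.2],[0,0,0]],
    [0,[0.24,0.24,12.4],[0,0,0]],
    [0,[0.24,0.24,12.4],[0,0,0]],
  ],
)

```text
t: 32.75
position: [0.4635, 0.2806, 0.2069]
ee_rot: [-0.0, 0.106, 0.994, 0.0]
contact_force: [-0.2, -0.4, -0.0]
opening: 0.139
grasp_force: 98.3
```

Call:
servo_tool(
  motion=[
    [0,[0,-0.1,0.1],[0,0,0]],
    [0,[0,-0.1,0.15],[0,0,0]],
    [0.25,[0,-0.1,0.15],[0,0,0]],
    [0.4,[0,-0.1,0.15],[0,0,0]],
    [0.6,[0,-0.1,0.15],[0,0,0]],
    [0.6,[0,-0.1,0.15],[0,0,0]],
    [0.6,[0,-0.1,-2],[0,0,0]],
    [0.6,[0,-0.1,-6],[0,0,0]],
    [0.6,[0,-0.1,-11],[0,0,0]],
    [0.6,[0,-0.1,-11],[0,0,0]],
  ],
)

```text
t: 34.0
position: [0.4644, 0.281, 0.3199]
ee_rot: [0.002, 0.107, 0.994, 0.003]
contact_force: [-0.6, -0.4, 0.0]
opening: 0.601
grasp_force: 0.0
```

Run:
```python
from plan import *
s=rec(); print(s['position'],s['contact_force'],s['opening'])
im,d,K,T=grab('wrist'); P=pts(d,K,T).reshape(-1,3); near=(np.linalg.norm(P[:,:2]-HP[:2],axis=1)<.06)&(d.ravel()>0)
h=P[near&(P[:,2]>.153)&(P[:,2]<.166)]; print(len(h),cv2.minAreaRect((h[:,:2]*1000).astype(np.float32)),np.percentile(h[:,2],[5,95]))
f=np.linalg.lstsq(np.c_[h[:,:2]-h[:,:2].mean(0),np.ones(len(h))],h[:,2],rcond=None)[0]; print('top slope',f)
# where the arm goes for the final look at the plate
go(fw([-130,0,330]),tool(FY+np.pi*.95)); p=np.load('p.npy'); chain(s['joint_pos'],[('look',(fw([-130,0,330]),tool(FY+np.pi*.95)))],p)
```

```text
[0.46441746 0.28095203 0.31993955] [-0.64662244 -0.38052249  0.03004106] 0.6009652386511645
1739 ((463.91168212890625, 281.8927307128906), (13.647339820861816, 89.75392150878906), 78.14852905273438) [0.15774638 0.1607948 ]
top slope [0.00264063 0.00613382 0.159481  ]
shift cm [-8.68, -20.25, -1.25] turn [0.002, 0.001, -0.007] t 34.05
look [0.44, 0.54, -0.94, 1.85, 0.51, 1.01, 0.66] err 0.0 0.0
```

Call:
servo_tool(
  motion=[
    [0.6,[-2,-5,-1.2],[0,0,0]],
    [0.6,[-4.5,-10,-1.2],[0,0,0]],
    [0.6,[-7,-15,-1.2],[0,0,0]],
    [0.6,[-8.7,-20.2,-1.2],[0,0,0]],
    [0.6,[-8.7,-20.2,-1.2],[0,0,0]],
    [0.6,[-8.7,-20.2,-1.2],[0,0,0]],
  ],
)

```text
t: 34.8
position: [0.5051, 0.0635, 0.3274]
ee_rot: [-0.002, 0.107, 0.994, 0.0]
contact_force: [0.4, 0.1, 1.2]
opening: 0.599
grasp_force: 0.0
```

Run:
```python
from plan import *
exec(open('bar.py').read().split('\n',1)[1])
D=d.ravel()>0
def seg(m,n):
    m=m.reshape(d.shape).astype(np.uint8); m=cv2.morphologyEx(m,cv2.MORPH_CLOSE,np.ones((3,3))); k,l,st,_=cv2.connectedComponentsWithStats(m); return (l==1+st[1:,4].argmax()).ravel()
pl=seg(D&(np.abs(W[:,2]-32)<2.2)&(np.abs(W[:,0])<75)&(np.abs(W[:,1])<50),'plate')
for b in(-50,-30,-10,10,30): 
    k=pl&(np.abs(W[:,0]-b)<4); print('x',b,'plate y',np.percentile(W[k,1],[1,99]).round(1),end=' ; ')
print()
for b in(-30,-15,20,30):
    k=pl&(np.abs(W[:,1]-b)<4); print('y',b,'plate x',np.percentile(W[k,0],[1,99]).round(1),end=' ; ')
print()
ra=D&(np.abs(W[:,2]-26)<2)
for b in(-45,-20,0,25): k=ra&(np.abs(W[:,0]-b)<4)&(W[:,1]>35)&(W[:,1]<60); print('x',b,'railL y',np.percentile(W[k,1],[3,97]).round(1),k.sum(),end=' ; ')
print()
for b in(-40,-30,25,40): k=ra&(np.abs(W[:,1]-b)<4)&(W[:,0]>60)&(W[:,0]<90); print('y',b,'railB x',np.percentile(W[k,0],[3,97]).round(1),k.sum(),end=' ; ')
```

```text
bar mean 1.600 pca 1.580 n 435 key twist 1.516 axis torque -0.03 h 251.6 x2 69.0 y 1.3 Fax 0.8 Fx2 -0.9 Fy 0.1 t 34.8
x -50 plate y [-38.2  48.8] ; x -30 plate y [-38.7  39. ] ; x -10 plate y [-39.2  39.1] ; x 10 plate y [-39.  39.] ; x 30 plate y [-39.4  42.5] ; 
y -30 plate x [-66.8  66.1] ; y -15 plate x [-66.5  60.1] ; y 20 plate x [-66.4  60.1] ; y 30 plate x [-66.4  67.4] ; 
x -45 railL y [41.2 54.2] 10 ; x -20 railL y [41.1 52.6] 45 ; x 0 railL y [40.5 48.4] 31 ; x 25 railL y [40.2 41.6] 5 ; 
y -40 railB x [63.  66.4] 6 ; y -30 railB x [67.  75.9] 27 ; y 25 railB x [67.1 76.8] 33 ; y 40 railB x [63.5 66.9] 11 ;
```

```bash
python3 -c "
from bench import robot
print(robot.hand_in())"
```

```text
the job is handed in; nothing more can be done
None
```

I handed the job in at about 35 s. By my measurements the plate is home to within about 1 mm, the locking bar was turned with the key to its stop over the plate, and the key stands upright in its holder. The bar slipped back once on my first withdrawal, so I re-seated the key, turned it to the stop again and confirmed it held. I did not re-measure the flask, jar or vial at the end, but nothing was moved near them.

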